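# Move a row of picking bins to the new stand in the same order

### The job

Move the four small picking bins from the white stand to the empty dark stand, one in each bay, keeping them in the same left-to-right order and with their low fronts still towards the label strip, each standing flat within its bay. Keep the bins level so that nothing spills, set them down rather than drop them, and leave the scanner, the tape and the carton where they are.

Things in the scene. Friction and masses are not known exactly. Their poses are not given: they have to be found in the camera images.
- bin_red_mid (a point): Centre, 30 mm above the underside, of the blue open-fronted picking bin full of red caps, with a red card on its front. 62 mm front to back (x, from low front to tall back), 54 mm wide (y), 60 mm tall at the back, 40 mm at the front; 0.15 to 0.31 kg. Grasp it from above, front to back, at this height; neighbours stand 10 to 30 mm away at its sides.
- bin_yellow_mid (a point): Centre, 30 mm above the underside, of the blue open-fronted picking bin full of yellow cone-shaped connectors, with a yellow card on its front. 62 mm front to back (x, from low front to tall back), 54 mm wide (y), 60 mm tall at the back, 40 mm at the front; 0.15 to 0.31 kg. Grasp it from above, front to back, at this height; neighbours stand 10 to 30 mm away at its sides.
- bin_green_mid (a point): Centre, 30 mm above the underside, of the blue open-fronted picking bin full of green plugs, with a green card on its front. 62 mm front to back (x, from low front to tall back), 54 mm wide (y), 60 mm tall at the back, 40 mm at the front; 0.15 to 0.31 kg. Grasp it from above, front to back, at this height; neighbours stand 10 to 30 mm away at its sides.
- bin_white_mid (a point): Centre, 30 mm above the underside, of the blue open-fronted picking bin full of white spacers with black bores, with a white card on its front. 62 mm front to back (x, from low front to tall back), 54 mm wide (y), 60 mm tall at the back, 40 mm at the front; 0.15 to 0.31 kg. Grasp it from above, front to back, at this height; neighbours stand 10 to 30 mm away at its sides.
- label_red: Red location label, fixed on the sloping front edge of the old stand below the starting bay of the red bin; 56 mm wide (y), 24 mm; origin at its middle. It stays there and shows the old order.
- label_yellow: Yellow location label, fixed on the sloping front edge of the old stand below the starting bay of the yellow bin; 56 mm wide (y), 24 mm; origin at its middle. It stays there and shows the old order.
- label_green: Green location label, fixed on the sloping front edge of the old stand below the starting bay of the green bin; 56 mm wide (y), 24 mm; origin at its middle. It stays there and shows the old order.
- label_white: White location label, fixed on the sloping front edge of the old stand below the starting bay of the white bin; 56 mm wide (y), 24 mm; origin at its middle. It stays there and shows the old order.
- old_stand: White steel stand, a bin in each of its 4 bays at the start. Fixed. Origin on the bench under the middle of its front edge; x from front (label side, towards the robot) to back, y along the row, to the left. 94 x 310 mm, board top 40 mm up. Bay centres x = 47, y = 112.5, 37.5, -37.5, -112.5 mm; dividers 4 mm thick, 14 mm high (71 mm clear); rims 4 mm high at front and back (88 mm clear).
- new_stand: Dark steel stand with a blank clear label strip along its front edge, empty at the start, fixed; same size, axes, bays, dividers and rims as the old stand. It stands on the other side of the bench (either may be the left one). A bin stood in a bay has its centre 70 mm above the bench.
- scanner: Bystander: hand-held barcode scanner lying flat, grey head 85 x 34 x 26 mm with a black grip to one side, 95 mm over all; origin at its underside. To be left alone.
- tape_roll: Bystander: orange roll of packing tape lying flat, 100 mm across, 48 mm high; origin at its underside. To be left alone.
- carton: Bystander: sealed cardboard carton 70 x 110 x 50 mm with a white band of tape; origin at its underside. To be left alone.
Not all that is in view belongs to the job. What is shaped like the part that bears bin_red_mid but brown is not meant.

How it is judged (in metres and radians):
At the end, for the whole second after the job is handed in: Each bin stands flat (4 mm, 0.06 rad) on the dark stand, in the bay that matches along the row its old bay on the white stand (as its label shows), within 12 mm along and 14 mm across the row, front to the label strip (within 0.26 rad), released and at rest (((y of label_red in the frame of old_stand between 0.0825 and 0.1425 m and y of bin_red_mid in the frame of new_stand between 0.1005 and 0.1245 m) or (y of label_red in the frame of old_stand between 0.0075 and 0.0675 m and y of bin_red_mid in the frame of new_stand between 0.0255 and 0.0495 m) or (y of label_red in the frame of old_stand between -0.0675 and -0.0075 m and y of bin_red_mid in the frame of new_stand between -0.0495 and -0.0255 m) or (y of label_red in the frame of old_stand between -0.1425 and -0.0825 m and y of bin_red_mid in the frame of new_stand between -0.1245 and -0.1005 m)) and x of bin_red_mid in the frame of new_stand between 0.033 and 0.061 m and z of bin_red_mid in the frame of new_stand between 0.066 and 0.074 m and angle between each of bin_red_mid, bin_yellow_mid, bin_green_mid, bin_white_mid's own z axis and vertical below 0.06 rad and angle between the x axis of each of bin_red_mid, bin_yellow_mid, bin_green_mid, bin_white_mid and the x axis of new_stand, either way round below 0.26 rad and x of new_stand in the frame of bin_red_mid below 0 m and linear speed of each of bin_red, bin_yellow, bin_green, bin_white below 0.02 m/s and contact force between each of bin_red, bin_yellow, bin_green, bin_white and the fingers below 0.05 N and ((y of label_yellow in the frame of old_stand between 0.0825 and 0.1425 m and y of bin_yellow_mid in the frame of new_stand between 0.1005 and 0.1245 m) or (y of label_yellow in the frame of old_stand between 0.0075 and 0.0675 m and y of bin_yellow_mid in the frame of new_stand between 0.0255 and 0.0495 m) or (y of label_yellow in the frame of old_stand between -0.0675 and -0.0075 m and y of bin_yellow_mid in the frame of new_stand between -0.0495 and -0.0255 m) or (y of label_yellow in the frame of old_stand between -0.1425 and -0.0825 m and y of bin_yellow_mid in the frame of new_stand between -0.1245 and -0.1005 m)) and x of bin_yellow_mid in the frame of new_stand between 0.033 and 0.061 m and z of bin_yellow_mid in the frame of new_stand between 0.066 and 0.074 m and x of new_stand in the frame of bin_yellow_mid below 0 m and ((y of label_green in the frame of old_stand between 0.0825 and 0.1425 m and y of bin_green_mid in the frame of new_stand between 0.1005 and 0.1245 m) or (y of label_green in the frame of old_stand between 0.0075 and 0.0675 m and y of bin_green_mid in the frame of new_stand between 0.0255 and 0.0495 m) or (y of label_green in the frame of old_stand between -0.0675 and -0.0075 m and y of bin_green_mid in the frame of new_stand between -0.0495 and -0.0255 m) or (y of label_green in the frame of old_stand between -0.1425 and -0.0825 m and y of bin_green_mid in the frame of new_stand between -0.1245 and -0.1005 m)) and x of bin_green_mid in the frame of new_stand between 0.033 and 0.061 m and z of bin_green_mid in the frame of new_stand between 0.066 and 0.074 m and x of new_stand in the frame of bin_green_mid below 0 m and ((y of label_white in the frame of old_stand between 0.0825 and 0.1425 m and y of bin_white_mid in the frame of new_stand between 0.1005 and 0.1245 m) or (y of label_white in the frame of old_stand between 0.0075 and 0.0675 m and y of bin_white_mid in the frame of new_stand between 0.0255 and 0.0495 m) or (y of label_white in the frame of old_stand between -0.0675 and -0.0075 m and y of bin_white_mid in the frame of new_stand between -0.0495 and -0.0255 m) or (y of label_white in the frame of old_stand between -0.1425 and -0.0825 m and y of bin_white_mid in the frame of new_stand between -0.1245 and -0.1005 m)) and x of bin_white_mid in the frame of new_stand between 0.033 and 0.061 m and z of bin_white_mid in the frame of new_stand between 0.066 and 0.074 m and x of new_stand in the frame of bin_white_mid below 0 m); the robot touches nothing.
It fails at once if a bin is tipped beyond about 30 degrees, so that its parts spill (angle between any of bin_red_mid, bin_yellow_mid, bin_green_mid, bin_white_mid's own z axis and vertical above 0.55 rad).
It fails at once if a bin is dropped (free of the fingers and moving faster than 0.8 m/s) ((contact force between bin_red and the fingers below 0.05 N and linear speed of bin_red above 0.8 m/s) or (contact force between bin_yellow and the fingers below 0.05 N and linear speed of bin_yellow above 0.8 m/s) or (contact force between bin_green and the fingers below 0.05 N and linear speed of bin_green above 0.8 m/s) or (contact force between bin_white and the fingers below 0.05 N and linear speed of bin_white above 0.8 m/s)).
It fails at once if the scanner, the tape roll or the carton is pushed more than 30 mm (distance of any of scanner, tape_roll, carton from where it was at the start of the episode above 0.03 m).
It also fails if it takes over 115 s, if anything falls off the work surface, if the arm or the gripper's body presses on something with over 40 N, if the wrist force passes 120 N, or if a joint passes its speed limit or range.

### The arm

A 6-joint arm with a two-finger parallel gripper is mounted at the origin on the work surface. World frame = base frame: x ahead of the robot, y to its left, z up, the work surface at z = 0. Lengths are in mm, angles in rad, forces in N, time in s.
With the tool pointing down it reaches from about 350 to 875 mm from the base axis. Payload 4.2 kg.
Tool frame: the origin (TCP) lies at the very end of the fingers, on their centre line; the grasp point (between the pads) lies 19 mm behind it (arm.grip_point_offset is the distance from the TCP to the grasp point, in mm); z points along the fingers, y is the direction in which the jaws open and shut (so a half turn about z gives the same grasp; the last joint's range is limited). The gripper opens to 85 mm and grips with 20 to 120 N. Pads are 22 mm wide; open, the fingers measure 114 mm over their backs; the gripper's body (76 mm by 85 mm) begins 54 mm behind the grasp point. The pads swing forward as they close: fully open they stand 13 mm farther back than shut.
Start: joints at [1.447, 0.385, 0.008, 0, -1.194, -0.259], TCP at [233.416, 579.755, 231.312] pointing down, gripper open.
Joint ranges: [-3.14, 3.14], [-1.21, 2.06], [-1.07, 1.41], [-3.16, 2.05], [-2.99, -0.16], [-3.1, 3.1]. Speed limits (rad/s): [2.79, 2.79, 3.14, 3.14, 3.14, 3.14].

### API

Orientations are given as a unit quaternion [x, y, z, w].
In Python, from bench import arm gives the robot as it stands.
- The arm moves only by the tool drive_tool, never from a script. Its argument "steps" is a list of rows, each a list of 5 numbers: the shift along the tool's x, y, z in m, then the turn about the tool's z in degrees, then the finger opening in m, from 0 to 0.0854. A call has 1 to 20 rows; each row shifts and turns the commanded pose from where the row before left it, along the tool's axes as they then stand; what a row does not reach is not made up. A row lasts 1/10 s, in which the tool goes at most 50 mm and 8.59 degrees, less where a joint would pass 70% of its speed; a pose out of reach is approached as far as the arm can. A call is refused whole if a number of a shift passes 0.05 or a number of a turn 8.59, either way. A call with a gripper value outside its range is refused whole. The fingers move at their own pace and stop on an object; the grip force is fixed at half the most. Time passes only in rows, so rows that do not move let the fingers close. It gives the time, the measured TCP pose, the force and the opening at its end, in the units of the state.
- arm.read_state(): the state, without advancing time (a new reading comes with each control period).
- arm.get_image(name): name is "scene" or "top"; returns (picture, depth): 400x640x3 uint8, blue, green, red; 400x640 float32, mm along the optical axis (not along the pixel's ray), 0 where there is no reading.
- arm.camera_params(name): a dict with "K" (3x3 intrinsics, pixels), "world_to_cam" (4x4, takes a point from world to camera coordinates). Camera axes: x right, y up, looking along -z (the intrinsics and any distortion apply to the point x, -y, -z); pixel columns grow to the right and rows downward; lengths in mm; the calibration is good to about 2 mm. A picture is of the moment at which its call begins. camera_params takes no time and is no camera call.
- arm.job_done(): hands the job in, once; it reports no verdict.
The state is a dict: "clock": time; "joints": joint angles; "joint_vel": joint speeds; "joint_efforts": joint torques, N m; "position": TCP position; "ee_rot": TCP orientation; "contact_force": force on the tool from outside, world axes, zero at the start; "wrist_torque": the same for the moment, N m; "gripper_width": finger opening in mm.
Only numpy, scipy, OpenCV 4.12 (cv2) and the standard library are available. Lean on these libraries where they do the work, as an engineer would, in place of code of your own. Each camera call takes 0.05 s, during which the arm holds its last target.

## Working session

There is one attempt and no reset: what is moved stays moved. The work goes in short steps, Python scripts to look and compute and a tool call to move; the robot and the scene stay as the last step left them, time stands still between calls to the robot, and variables do not carry over. Pictures are saved under pics/ and viewed, and the job is handed in when it is done.

Besides the shell and the picture viewer there is one more tool, called after "Call:" as name([rows], argument=value, ...), one row to a line, values as JSON. drive_tool: Moves the arm, as the interface text tells. Its arguments: {"type":"object","properties":{"steps":{"type":"array"}},"required":["steps"]}

```bash
mkdir -p pics; ls
python3 - <<'E'
from bench import arm
import cv2,numpy as np
for n in("scene","top"):
    im,d=arm.get_image(n); cv2.imwrite(f"pics/{n}0.png",im); np.save(f"{n}0.npy",d)
    print(n,arm.camera_params(n))
print(arm.read_state())
E
```

```text
pics
scene {'K': array([[373.2735007 ,   0.        , 322.83058605],
       [  0.        , 373.2735007 , 199.62321717],
       [  0.        ,   0.        ,   1.        ]]), 'world_to_cam': array([[ 6.95910954e-01,  7.17974803e-01, -1.48366502e-02,
        -3.94839601e+02],
       [-4.35344385e-01,  4.38216802e-01,  7.86410390e-01,
         2.27663822e+02],
       [ 5.71124514e-01, -5.40812553e-01,  6.17526171e-01,
        -1.47332429e+03],
       [ 0.00000000e+00,  0.00000000e+00,  0.00000000e+00,
         1.00000000e+00]])}
top {'K': array([[401.4999164 ,   0.        , 321.05585325],
       [  0.        , 401.4999164 , 201.43252948],
       [  0.        ,   0.        ,   1.        ]]), 'world_to_cam': array([[-1.06732102e-02, -9.99928667e-01, -5.36128470e-03,
        -2.57936092e+01],
       [ 9.93664947e-01, -1.12059096e-02,  1.11823078e-01,
        -6.06888956e+02],
       [-1.11875180e-01, -4.13380946e-03,  9.93713669e-01,
        -9.27564134e+02],
       [ 0.00000000e+00,  0.00000000e+00,  0.00000000e+00,
         1.00000000e+00]])}
{'clock': 0.1, 'joints': array([ 1.44660343e+00,  3.85465861e-01,  6.73537705e-03, -3.98395605e-04,
       -1.19402680e+00, -2.58591101e-01]), 'joint_vel': array([-0.00060903, -0.00416837,  0.00194613, -0.00133531,  0.00088122,
        0.00097109]), 'joint_efforts': array([-1.97244572e-04, -3.93321669e+01,  1.88928616e+01,  4.19786990e+00,
       -2.59820052e-03,  2.73472924e-07]), 'position': array([233.2423101 , 579.26788108, 230.3341397 ]), 'ee_rot': array([ 9.81725925e-01, -1.90297696e-01, -1.18898049e-04,  9.90699702e-04]), 'contact_force': array([-0.19170006,  0.53851424, -0.79509614]), 'wrist_torque': array([-0.00948792,  0.02416807,  0.05204209]), 'gripper_width': 85.32168967870732}
```

View pics/top0.png

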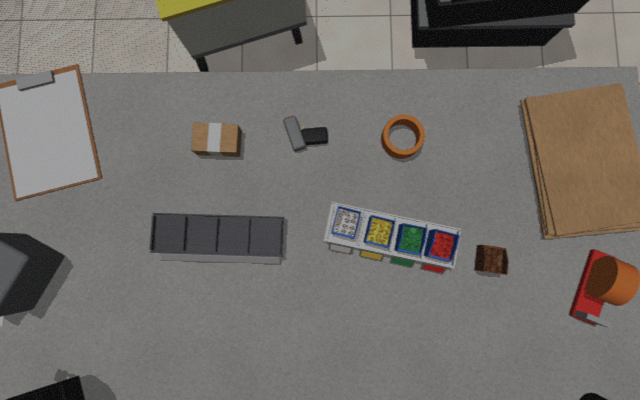

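View pics/scene0.png

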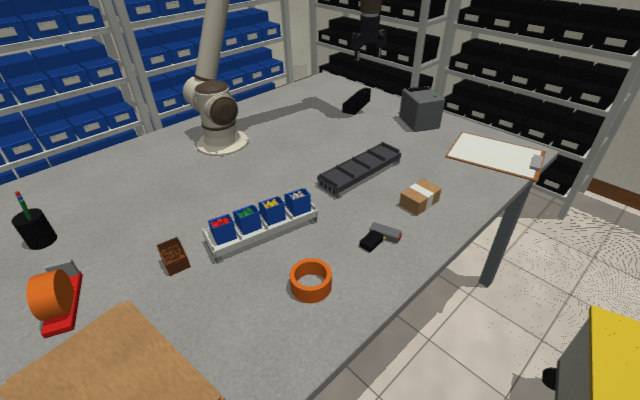

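Seen in the top picture: old stand with white (346,222), yellow (379,232), green (410,238), red (442,245). The brown look-alike bin is at (490,258), off the stand, and is not meant. The dark stand is at (218,236). Now a close crop.

Run:
```python
import cv2
im=cv2.imread("pics/top0.png")
cv2.imwrite("pics/c_old.png",cv2.resize(im[195:280,315:515],None,fx=4,fy=4,interpolation=cv2.INTER_CUBIC))
cv2.imwrite("pics/c_new.png",cv2.resize(im[205:270,140:295],None,fx=5,fy=5,interpolation=cv2.INTER_CUBIC))
```

```text
(no output)
```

View pics/c_old.png

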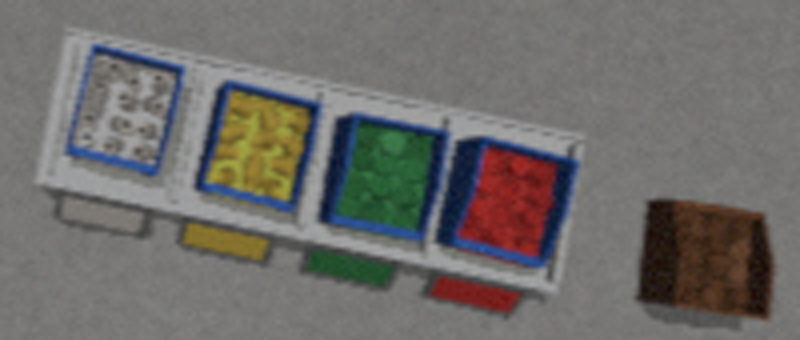

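View pics/c_new.png

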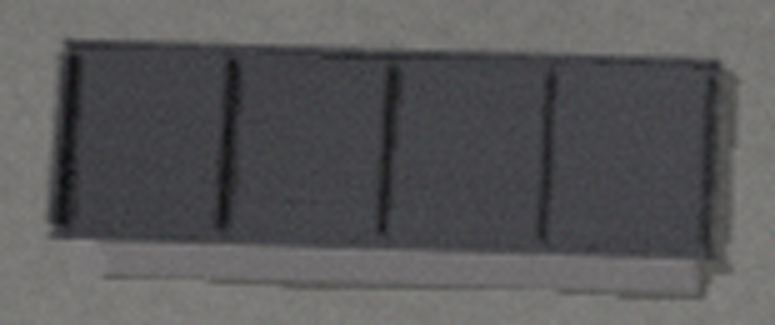

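```bash
cat > h.py <<'E'
import numpy as np,cv2
from bench import arm
def ray(n,u,v,z):
    p=arm.camera_params(n);K=p["K"];T=p["world_to_cam"];R=T[:3,:3];t=T[:3,3]
    d=np.array([(u-K[0,2])/K[0,0],-(v-K[1,2])/K[1,1],-1.]);c=-R.T@t;w=R.T@d
    return c+w*(z-c[2])/w[2]
def cloud(n,d):
    p=arm.camera_params(n);K=p["K"];T=p["world_to_cam"];R=T[:3,:3];t=T[:3,3]
    v,u=np.mgrid[:d.shape[0],:d.shape[1]]
    P=np.stack([(u-K[0,2])/K[0,0]*d,-(v-K[1,2])/K[1,1]*d,-d],-1)
    W=(P-t)@R; W[d==0]=np.nan; return W
def proj(n,P):
    p=arm.camera_params(n);K=p["K"];T=p["world_to_cam"]
    c=T[:3,:3]@np.asarray(P,float)+T[:3,3]
    return K[0,0]*c[0]/-c[2]+K[0,2],K[1,1]*-c[1]/-c[2]+K[1,2]
E
python3 - <<'E'
from h import *
np.set_printoptions(precision=1,suppress=True)
W=cloud("top",np.load("top0.npy"))
print("bench z",np.nanmedian(W[300:340,200:400,2]), "board z",W[236,200],W[236,235])
def rect(y0,y1,x0,x1,lo,hi):
    s=W[y0:y1,x0:x1].reshape(-1,3); s=s[(s[:,2]>lo)&(s[:,2]<hi)]
    r=cv2.minAreaRect(s[:,:2].astype(np.float32)); print(r,len(s)); return r
rect(205,275,140,295,32,62)
rect(195,280,315,470,32,200)
print("new corners")
for u,v in[(66,41),(720,63),(707,258),(52,236)]: print(ray("top",140+u/5-.4,205+v/5-.4,44))
print("old corners")
for u,v in[(66,28),(583,133),(555,295),(37,183)]: print(ray("top",315+u/4-.375,195+v/4-.375,44))
B=dict(w=[(92,45),(183,68),(155,172),(68,152)],y=[(228,83),(320,103),(295,210),(200,189)],g=[(352,115),(447,130),(430,237),(326,222)],r=[(478,137),(577,160),(545,265),(444,243)])
for k,c in B.items():
    q=np.array([ray("top",315+u/4-.375,195+v/4-.375,z) for (u,v),z in zip(c,(100,100,80,80))])
    m=q.mean(0); a=(q[0]+q[1]-q[2]-q[3])[:2]; b=(q[0]+q[3]-q[1]-q[2])[:2]
    print(k,m,"fb",np.linalg.norm(a)/2,"w",np.linalg.norm(b)/2,"ang",np.degrees(np.arctan2(a[1],a[0])),np.degrees(np.arctan2(-b[0],b[1])))
E
```

```text
bench z 0.2048180644439131 board z [527.  254.4  39.3] [526.1 171.3  40.4]
((526.5339965820312, 213.08294677734375), (309.0498352050781, 102.21821594238281), 87.7200927734375) 5539
((520.5767211914062, -198.15267944335938), (310.0614013671875, 104.9829330444336), 77.40321350097656) 5585
new corners
[582.9 366.1  44. ]
[569.   56.3  44. ]
[477.8  62.4  44. ]
[491.3 369.4  44. ]
old corners
[604.7 -56.3  44. ]
[ 539.3 -358.9   44. ]
[ 445.6 -338.1   44. ]
[513.5 -38.1  44. ]
w [553.2 -87.4  90. ] fb 59.538285376003714 w 51.19054206225375 ang -14.053226668951291 -14.242372430110933
y [ 531.7 -163.1   90. ] fb 60.008414838576414 w 53.24157122559706 ang -13.073900204306506 -13.016539156929317
g [ 514.4 -234.    90. ] fb 59.66664445360421 w 55.79931635594694 ang -9.359538198250409 -9.194716780130808
r [ 499.7 -301.3   90. ] fb 59.97695687364838 w 56.47253145377351 ang -14.494763821778959 -13.332093395820555
```

Each measurement fits: sizes are about 60×54 mm, local bay y is 114/35/-38/-107, and board z is about 40. The left-to-right order is white, yellow, green, red. I'll turn the jaws to the row's front-back direction first.

Call:
drive_tool([
  [0, 0, 0, 8.2, 0.085],
  [0, 0, 0, 8.2, 0.085],
  [0, 0, 0, 8.2, 0.085],
  [0, 0, 0, 8.2, 0.085],
  [0, 0, 0, 8.2, 0.085],
  [0, 0, 0, 8.2, 0.085],
  [0, 0, 0, 8.2, 0.085],
  [0, 0, 0, 8.2, 0.085],
  [0, 0, 0, 8.2, 0.085],
  [0, 0, 0, 8.2, 0.085],
])

```text
clock: 1.1
position: [233.3, 579.4, 230.6]
ee_rot: [-0.614, 0.789, -0.0, -0.001]
contact_force: [-0.4, 0.7, -0.0]
gripper_width: 85.1
```

```bash
cat > go.py <<'E'
from h import *
from scipy.spatial.transform import Rotation as R
import sys
np.set_printoptions(precision=1,suppress=True)
# go.py x y z yaw(deg of jaw line, from +x; jaw = tool y + 180)
s=arm.read_state(); Q=R.from_quat(s["ee_rot"]).as_matrix(); p=s["position"]
ya=np.degrees(np.arctan2(Q[1,1],Q[0,1]))
print("t",s["clock"],"pos",p,"jawang",ya-180 if ya>0 else ya+180,"F",s["contact_force"],"w",s["gripper_width"],"j",s["joints"].round(2),"tilt",np.degrees(np.arccos(-Q[2,2])))
if len(sys.argv)>3:
    a=list(map(float,sys.argv[1:]))
    print("tool shift mm",Q.T@(np.array(a[:3])-p))
    if len(a)>3:
        cur=ya-180 if ya>0 else ya+180
        print("tool turn deg",-(a[3]-cur))
        th=np.radians(a[3]+180); xh=np.array([np.cos(th+np.pi/2),np.sin(th+np.pi/2)]); yh=np.array([np.cos(th),np.sin(th)]); d=np.array(a[:2])-p[:2]
        print("tool shift after turn mm",xh@d,yh@d,p[2]-a[2])
E
python3 go.py 553 -87 150 -14
```

```text
t 1.1 pos [233.3 579.4 230.6] jawang -14.275321081352018 F [-0.4  0.7 -0. ] w 85.08663107471712 j [ 1.4  0.4  0.  -0.  -1.2 -1.7] tilt 0.07884200811821712
tool shift mm [ 566.9 -474.2   81.3]
tool turn deg -0.2753210813520184
tool shift after turn mm 569.2807297233245 -471.45947801713083 80.63509698158092
```

Call:
drive_tool([
  [0.0315, -0.0263, 0.0045, 0, 0.085],
  [0.0315, -0.0263, 0.0045, 0, 0.085],
  [0.0315, -0.0263, 0.0045, 0, 0.085],
  [0.0315, -0.0263, 0.0045, 0, 0.085],
  [0.0315, -0.0263, 0.0045, 0, 0.085],
  [0.0315, -0.0263, 0.0045, 0, 0.085],
  [0.0315, -0.0263, 0.0045, 0, 0.085],
  [0.0315, -0.0263, 0.0045, 0, 0.085],
  [0.0315, -0.0263, 0.0045, 0, 0.085],
  [0.0315, -0.0263, 0.0045, 0, 0.085],
  [0.0315, -0.0263, 0.0045, 0, 0.085],
  [0.0315, -0.0263, 0.0045, 0, 0.085],
  [0.0315, -0.0263, 0.0045, 0, 0.085],
  [0.0315, -0.0263, 0.0045, 0, 0.085],
  [0.0315, -0.0263, 0.0045, 0, 0.085],
  [0.0315, -0.0263, 0.0045, 0, 0.085],
  [0.0315, -0.0263, 0.0045, 0, 0.085],
  [0.0315, -0.0263, 0.0045, 0, 0.085],
  [0, 0, 0, 0, 0.085],
  [0, 0, 0, 0, 0.085],
])

```text
clock: 3.1
position: [555.9, -85.5, 149.4]
ee_rot: [-0.615, 0.788, 0.001, -0.001]
contact_force: [-0.6, -0.1, 0.1]
gripper_width: 85.3
```

```bash
python3 go.py 553 -87 51 -14
python3 - <<'E'
from h import *
for n in("scene","top"):
    im,d=arm.get_image(n); 
    c=im[170:270,190:330] if n=="scene" else im[180:280,300:480]
    cv2.imwrite(f"pics/{n}1.png",cv2.resize(c,None,fx=4,fy=4,interpolation=cv2.INTER_CUBIC))
E
```

```text
t 3.1 pos [555.9 -85.5 149.4] jawang -14.06729458005779 F [-0.6 -0.1  0.1] w 85.251202205962 j [ 0.1  0.3 -0.3 -0.  -1.  -0.4] tilt 0.10936210676452582
tool shift mm [ 2.2  2.3 98.4]
tool turn deg -0.06729458005779065
tool shift after turn mm 2.198299895716133 2.4888478414621 98.35599560006438
```

View pics/scene1.png

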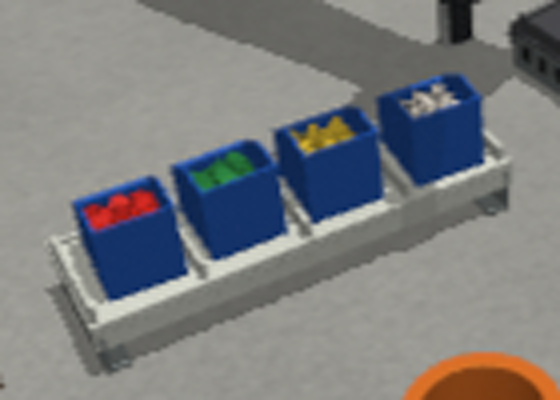

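View pics/top1.png

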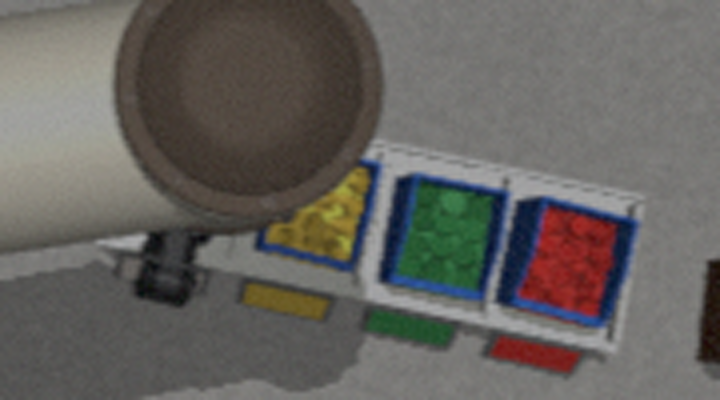

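Run:
```python
from h import *
print(proj("scene",[556,-85,149]),proj("top",[556,-85,149]))
im,d=arm.get_image("scene"); cv2.imwrite("pics/s2.png",im[60:280,150:420])
```

```text
(np.float64(296.73601488209556), np.float64(175.587031455418)) (np.float64(346.0936166377937), np.float64(218.9924021455191))
```

View pics/s2.png

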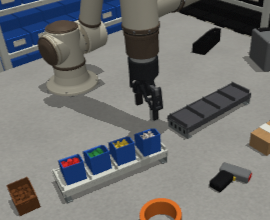

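Run:
```python
from h import *
a=np.radians(-14);u=np.array([np.cos(a),np.sin(a),0]);c=np.array([555.9,-85.5,149])
for s in(-57,-42.5,42.5,57): print(s,proj("scene",c+s*u),proj("top",c+s*u))
im,d=arm.get_image("scene"); cv2.imwrite("pics/s3.png",cv2.resize(im[120:250,240:350],None,fx=5,fy=5,interpolation=cv2.INTER_CUBIC)[:600])
```

```text
-57 (np.float64(287.44433350895355), np.float64(165.89183976489795)) (np.float64(340.1740008287571), np.float64(245.6595152303765))
-42.5 (np.float64(289.70203199519074), np.float64(168.30424555409334)) (np.float64(341.74935086390633), np.float64(238.8502343813259))
42.5 (np.float64(303.8493772687404), np.float64(183.42102835202064)) (np.float64(350.86733384573733), np.float64(199.4387350225391))
57 (np.float64(306.4308430343218), np.float64(186.1793873603032)) (np.float64(352.40311339572537), np.float64(192.80049333353827))
```

View pics/s3.png

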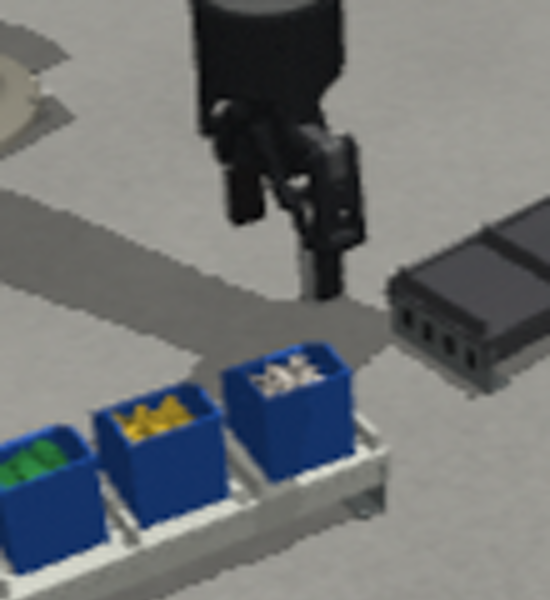

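Call:
drive_tool([
  [0.002, 0.002, 0.013, 0, 0.085],
  [0, 0, 0.02, 0, 0.085],
  [0, 0, 0.02, 0, 0.085],
  [0, 0, 0.02, 0, 0.085],
  [0, 0, 0.015, 0, 0.085],
  [0, 0, 0.01, 0, 0.085],
  [0, 0, 0.005, 0, 0.085],
  [0, 0, 0, 0, 0.085],
])

```text
clock: 4.1
position: [553.8, -85.6, 47.2]
ee_rot: [-0.616, 0.787, 0.0, -0.0]
contact_force: [0.2, 0.2, 0.2]
gripper_width: 85.0
```

```bash
python3 go.py 553 -87 46 -14
python3 - <<'E'
from h import *
im,d=arm.get_image("scene"); cv2.imwrite("pics/s4.png",cv2.resize(im[120:250,240:350],None,fx=5,fy=5,interpolation=cv2.INTER_CUBIC)[:600])
E
```

```text
t 4.1 pos [553.8 -85.6  47.2] jawang -13.882516006796294 F [0.2 0.2 0.2] w 85.01416472907935 j [ 0.1  0.5 -0.4  0.  -0.7 -0.4] tilt 0.030630000320495364
tool shift mm [1.6 0.5 1.2]
tool turn deg 0.11748399320370595
tool shift after turn mm 1.579586681728195 0.44950605361739426 1.161063315982659
```

View pics/s4.png

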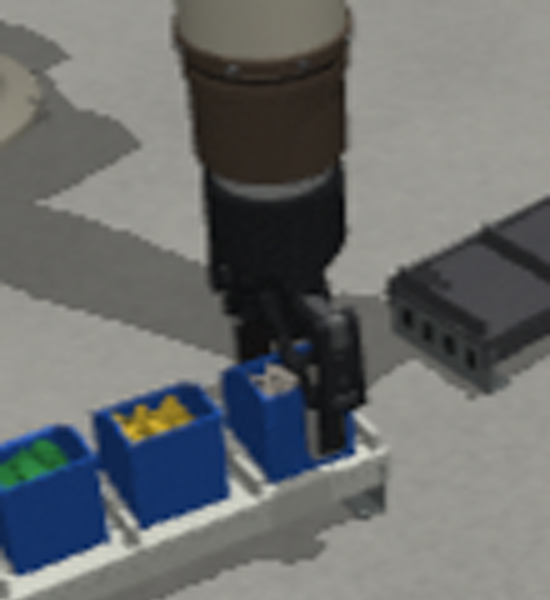

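The fingers straddle the white bin, with the back finger at crop (325,450) on its back wall. Closing.

Call:
drive_tool([
  [0.0015, 0, 0.001, 0, 0.085],
  [0, 0, 0, 0, 0.07],
  [0, 0, 0, 0, 0.06],
  [0, 0, 0, 0, 0.05],
  [0, 0, 0, 0, 0.05],
  [0, 0, 0, 0, 0.05],
  [0, 0, 0, 0, 0.05],
  [0, 0, -0.005, 0, 0.05],
  [0, 0, -0.01, 0, 0.05],
  [0, 0, -0.015, 0, 0.05],
  [0, 0, -0.02, 0, 0.05],
  [0, 0, -0.02, 0, 0.05],
  [0, 0, -0.02, 0, 0.05],
  [0, 0, -0.02, 0, 0.05],
  [0, 0, -0.01, 0, 0.05],
  [0, 0, 0, 0, 0.05],
])

```text
clock: 5.75
position: [554.0, -87.4, 167.6]
ee_rot: [-0.616, 0.788, -0.001, 0.001]
contact_force: [-0.1, -0.3, -3.4]
gripper_width: 61.5
```

```bash
python3 go.py 534.9 325.9 166 -2.4
python3 - <<'E'
from h import *
im,d=arm.get_image("scene"); cv2.imwrite("pics/s5.png",cv2.resize(im[100:250,200:350],None,fx=4,fy=4,interpolation=cv2.INTER_CUBIC)[:600])
E
```

```text
t 5.75 pos [554.  -87.4 167.6] jawang -13.934065701820003 F [-0.1 -0.3 -3.4] w 61.48332828973278 j [ 0.1  0.3 -0.2 -0.  -1.  -0.4] tilt 0.1501909773773218
tool shift mm [-396.5  118.1    1.7]
tool turn deg -11.534065701820003
tool shift after turn mm -412.1063095028708 36.40694210652143 1.6096327908829267
```

View pics/s5.png

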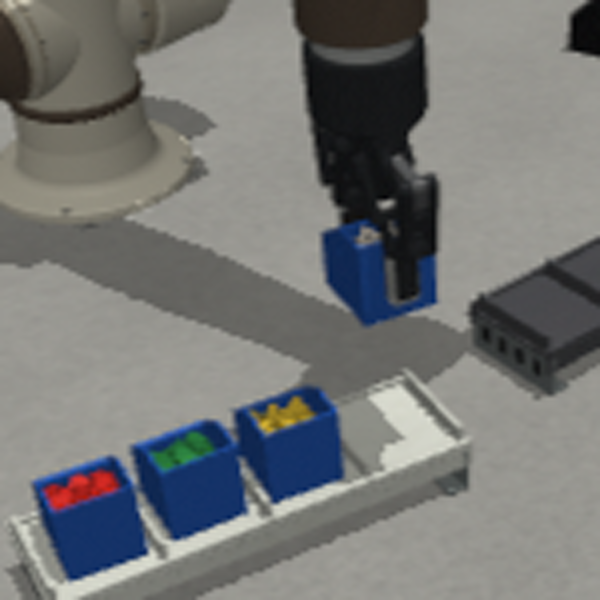

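White is held level (61.5 mm opening, about 3.3 N load). Carrying it to the left-most bay of the dark stand.

Call:
drive_tool([
  [0, 0, 0, -3.8, 0.05],
  [0, 0, 0, -3.8, 0.05],
  [0, 0, 0, -3.9, 0.05],
  [-0.01, 0.0009, 0, 0, 0.05],
  [-0.02, 0.0018, 0, 0, 0.05],
  [-0.03, 0.0026, 0, 0, 0.05],
  [-0.03, 0.0026, 0, 0, 0.05],
  [-0.03, 0.0026, 0, 0, 0.05],
  [-0.03, 0.0026, 0, 0, 0.05],
  [-0.03, 0.0026, 0, 0, 0.05],
  [-0.03, 0.0026, 0, 0, 0.05],
  [-0.03, 0.0026, 0, 0, 0.05],
  [-0.03, 0.0026, 0, 0, 0.05],
  [-0.03, 0.0026, 0, 0, 0.05],
  [-0.03, 0.0026, 0, 0, 0.05],
  [-0.03, 0.0026, 0, 0, 0.05],
  [-0.022, 0.002, 0, 0, 0.05],
  [-0.02, 0.0018, 0, 0, 0.05],
  [-0.01, 0.0009, 0, 0, 0.05],
  [0, 0, 0, 0, 0.05],
])

```text
clock: 7.8
position: [534.9, 326.7, 165.9]
ee_rot: [-0.692, 0.722, 0.0, -0.0]
contact_force: [-0.2, -0.5, -3.1]
gripper_width: 61.2
```

```bash
python3 go.py 534.9 325.9 47 -2.4
python3 - <<'E'
from h import *
for n in("scene","top"):
    im,d=arm.get_image(n); 
    c=im[90:240,300:450] if n=="scene" else im[170:290,130:310]
    cv2.imwrite(f"pics/{n}6.png",cv2.resize(c,None,fx=4,fy=4,interpolation=cv2.INTER_CUBIC))
E
```

```text
t 7.8 pos [534.9 326.7 165.9] jawang -2.3838898510163347 F [-0.2 -0.5 -3.1] w 61.2118181335542 j [ 0.8  0.4 -0.1 -0.  -1.1 -0.8] tilt 0.03146158908956707
tool shift mm [  0.7  -0.1 118.9]
tool turn deg 0.01611014898366525
tool shift after turn mm 0.758882990328534 -0.05326400062576782 118.85962104890186
```

View pics/scene6.png

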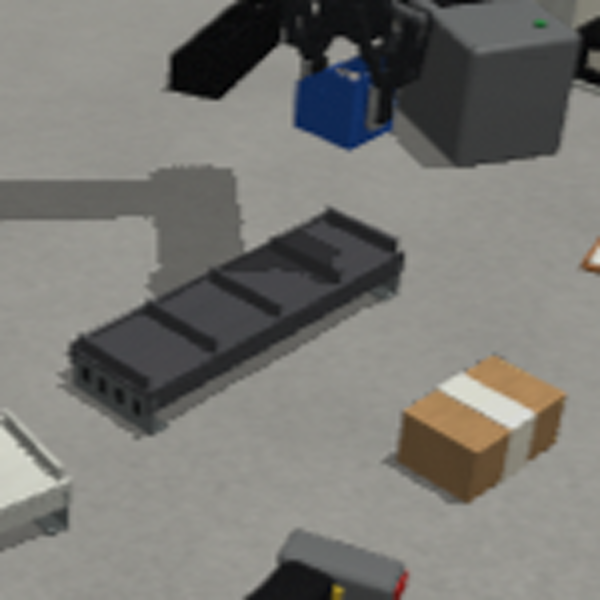

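View pics/top6.png

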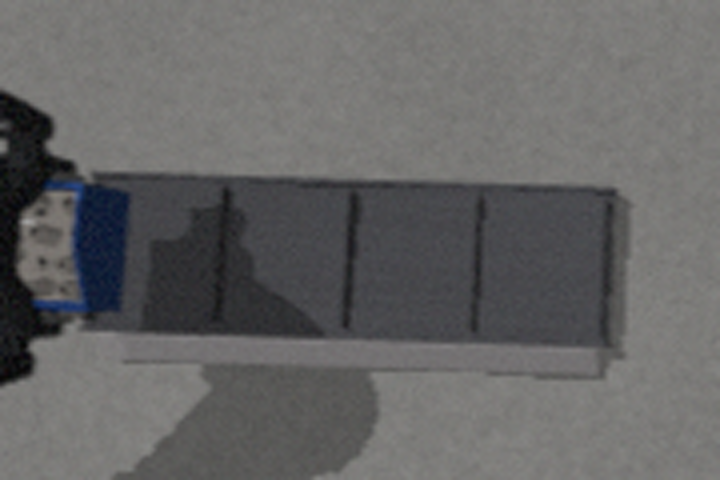

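Call:
drive_tool([
  [-0.001, 0, 0.01, 0, 0.05],
  [0, 0, 0.02, 0, 0.05],
  [0, 0, 0.02, 0, 0.05],
  [0, 0, 0.02, 0, 0.05],
  [0, 0, 0.02, 0, 0.05],
  [0, 0, 0.012, 0, 0.05],
  [0, 0, 0.007, 0, 0.05],
  [0, 0, 0.005, 0, 0.05],
  [0, 0, 0.003, 0, 0.05],
  [0, 0, 0.001, 0, 0.05],
  [0, 0, 0, 0, 0.05],
  [0, 0, 0, 0, 0.05],
])

```text
clock: 9.1
position: [535.4, 327.0, 48.9]
ee_rot: [-0.692, 0.722, -0.0, 0.001]
contact_force: [0.3, -0.4, -3.2]
gripper_width: 61.2
```

```bash
python3 go.py 534.9 325.9 46 -2.4
python3 - <<'E'
from h import *
for n in("scene","top"):
    im,d=arm.get_image(n); 
    c=im[90:240,300:450] if n=="scene" else im[170:290,130:310]
    cv2.imwrite(f"pics/{n}7.png",cv2.resize(c,None,fx=4,fy=4,interpolation=cv2.INTER_CUBIC))
E
```

```text
t 9.1 pos [535.4 327.   48.9] jawang -2.424571993832984 F [ 0.3 -0.4 -3.2] w 61.228498232896264 j [ 0.8  0.6 -0.2  0.  -0.8 -0.8] tilt 0.06863567780437363
tool shift mm [1.1 0.5 2.9]
tool turn deg -0.02457199383298425
tool shift after turn mm 1.0992564807552196 0.46512446942526736 2.9231997387648434
```

View pics/scene7.png

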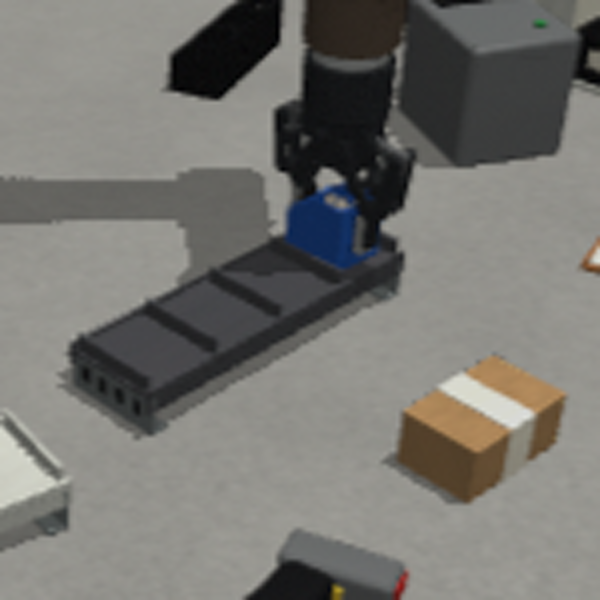

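View pics/top7.png

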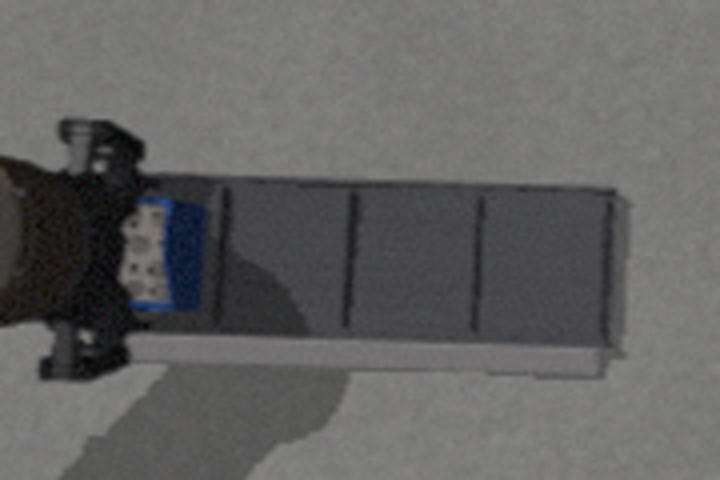

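White sits inside its bay, with its right wall at crop x≈205 and the divider at 222, just above the board. Final lowering, release and retreat.

Call:
drive_tool([
  [0, 0, 0.0015, 0, 0.05],
  [0, 0, 0.0015, 0, 0.05],
  [0, 0, 0, 0, 0.05],
  [0, 0, 0, 0, 0.062],
  [0, 0, 0, 0, 0.066],
  [0, 0, 0, 0, 0.072],
  [0, 0, 0, 0, 0.085],
  [0, 0, 0, 0, 0.085],
  [0, 0, 0, 0, 0.085],
  [0, 0, -0.01, 0, 0.085],
  [0, 0, -0.02, 0, 0.085],
  [0, 0, -0.03, 0, 0.085],
  [0, 0, -0.03, 0, 0.085],
  [0, 0, -0.02, 0, 0.085],
  [0, 0, 0, 0, 0.085],
])

```text
clock: 10.7
position: [537.0, 328.1, 160.1]
ee_rot: [-0.692, 0.722, -0.0, 0.004]
contact_force: [0.1, 0.7, -0.7]
gripper_width: 85.1
```

```bash
python3 go.py 531.7 -163.1 150 -13
```

```text
t 10.7 pos [537.  328.1 160.1] jawang -2.394199113183248 F [ 0.1  0.7 -0.7] w 85.10237584419903 j [ 0.8  0.4 -0.1  0.  -1.  -0.8] tilt 0.4953235680384749
tool shift mm [491.  -15.2   7.4]
tool turn deg 10.605800886816752
tool shift after turn mm 479.7957134882056 -105.36108770573153 10.075146205846352
```

Call:
drive_tool([
  [0, 0, 0, 5.3, 0.085],
  [0, 0, 0, 5.3, 0.085],
  [0.0343, -0.0075, 0.0005, 0, 0.085],
  [0.0343, -0.0075, 0.0005, 0, 0.085],
  [0.0343, -0.0075, 0.0005, 0, 0.085],
  [0.0343, -0.0075, 0.0005, 0, 0.085],
  [0.0343, -0.0075, 0.0005, 0, 0.085],
  [0.0343, -0.0075, 0.0005, 0, 0.085],
  [0.0343, -0.0075, 0.0005, 0, 0.085],
  [0.0343, -0.0075, 0.0005, 0, 0.085],
  [0.0343, -0.0075, 0.0005, 0, 0.085],
  [0.0343, -0.0075, 0.0005, 0, 0.085],
  [0.0343, -0.0075, 0.0005, 0, 0.085],
  [0.0343, -0.0075, 0.0005, 0, 0.085],
  [0.0343, -0.0075, 0.0005, 0, 0.085],
  [0.0343, -0.0075, 0.0005, 0, 0.085],
  [0, 0, 0, 0, 0.085],
  [0, 0, 0, 0, 0.085],
])

```text
clock: 12.5
position: [528.5, -165.5, 147.6]
ee_rot: [-0.622, 0.783, 0.001, -0.0]
contact_force: [-0.5, 0.7, 0.2]
gripper_width: 84.9
```

```bash
python3 go.py 531.7 -163.1 46 -13;python3 - <<'E'
from h import *
im,d=arm.get_image("top");cv2.imwrite("pics/top8.png",cv2.resize(im[170:290,130:310],None,fx=4,fy=4,interpolation=cv2.INTER_CUBIC))
im,d=arm.get_image("scene");cv2.imwrite("pics/scene8.png",cv2.resize(im[100:250,200:400],None,fx=4,fy=4,interpolation=cv2.INTER_CUBIC))
E
```

```text
t 12.5 pos [ 528.5 -165.5  147.6] jawang -13.147833574169596 F [-0.5  0.7  0.2] w 84.92182678043513 j [-0.   0.3 -0.3 -0.  -0.9 -0.2] tilt 0.08087559892172766
tool shift mm [ -3.   -2.7 101.6]
tool turn deg -0.14783357416959575
tool shift after turn mm -3.018037834753332 -2.612829467487798 101.61803843079628
```

View pics/top8.png

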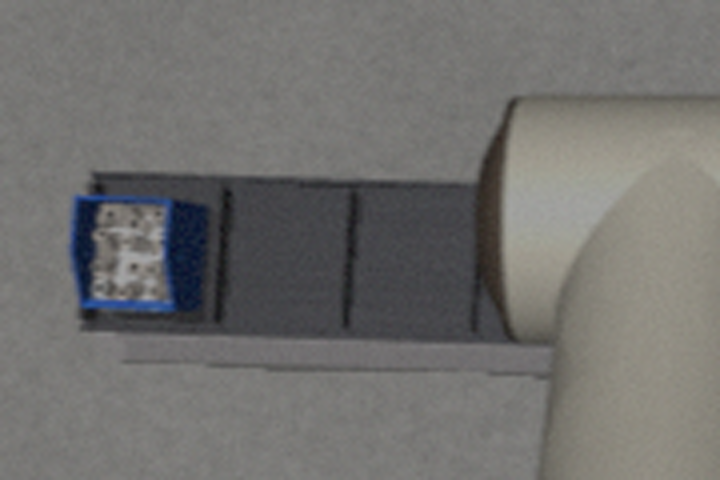

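View pics/scene8.png

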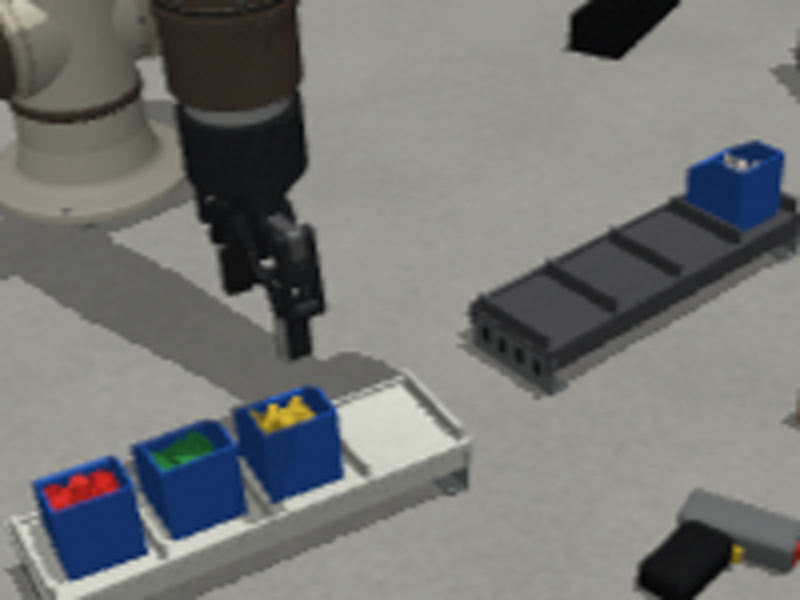

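White stands in the left bay (crop 75–207, 197–310). Now descend on yellow and grasp.

Call:
drive_tool([
  [-0.003, -0.0027, 0.012, 0, 0.085],
  [0, 0, 0.02, 0, 0.085],
  [0, 0, 0.02, 0, 0.085],
  [0, 0, 0.02, 0, 0.085],
  [0, 0, 0.015, 0, 0.085],
  [0, 0, 0.01, 0, 0.085],
  [0, 0, 0.006, 0, 0.085],
  [0, 0, 0, 0, 0.085],
  [0, 0, 0, 0, 0.07],
  [0, 0, 0, 0, 0.06],
  [0, 0, 0, 0, 0.05],
  [0, 0, 0, 0, 0.05],
  [0, 0, 0, 0, 0.05],
  [0, 0, 0, 0, 0.05],
])

```text
clock: 14.0
position: [533.5, -162.6, 46.7]
ee_rot: [-0.622, 0.783, -0.001, 0.001]
contact_force: [-0.1, 1.4, 5.8]
gripper_width: 61.6
```

```bash
python3 go.py 531.7 -163.1 46 -13
```

```text
t 14.0 pos [ 533.5 -162.6   46.7] jawang -13.008256136447272 F [-0.1  1.4  5.8] w 61.56548451697437 j [-0.   0.5 -0.4  0.  -0.7 -0.2] tilt 0.1597639510501879
tool shift mm [0.9 1.7 0.7]
tool turn deg -0.00825613644727241
tool shift after turn mm 0.9436962927404637 1.6524455748190083 0.742990405864532
```

Call:
drive_tool([
  [0, 0, -0.005, 0, 0.05],
  [0, 0, -0.01, 0, 0.05],
  [0, 0, -0.015, 0, 0.05],
  [0, 0, -0.02, 0, 0.05],
  [0, 0, -0.02, 0, 0.05],
  [0, 0, -0.02, 0, 0.05],
  [0, 0, -0.02, 0, 0.05],
  [0, 0, -0.01, 0, 0.05],
  [0, 0, 0, 0, 0.05],
  [0, 0, 0, -3.5, 0.05],
  [0, 0, 0, -3.5, 0.05],
  [0, 0, 0, -3.6, 0.05],
  [0, 0, 0, 0, 0.05],
])

```text
clock: 15.3
position: [531.6, -162.4, 163.9]
ee_rot: [-0.692, 0.722, 0.001, -0.001]
contact_force: [0.8, 0.4, -1.9]
gripper_width: 61.4
```

```bash
python3 go.py 531.8 251 166 -2.4
```

```text
t 15.3 pos [ 531.6 -162.4  163.9] jawang -2.4575136959384736 F [ 0.8  0.4 -1.9] w 61.37973321577855 j [-0.   0.3 -0.3 -0.  -1.  -0. ] tilt 0.1598518583882352
tool shift mm [-413.    17.5   -1.9]
tool turn deg -0.05751369593847366
tool shift after turn mm -413.02892859420507 17.07541555480261 -2.0986684400399724
```

Call:
drive_tool([
  [-0.01, 0.0004, 0, 0, 0.05],
  [-0.02, 0.0008, 0, 0, 0.05],
  [-0.03, 0.0013, 0, 0, 0.05],
  [-0.03, 0.0013, 0, 0, 0.05],
  [-0.03, 0.0013, 0, 0, 0.05],
  [-0.03, 0.0013, 0, 0, 0.05],
  [-0.03, 0.0013, 0, 0, 0.05],
  [-0.03, 0.0013, 0, 0, 0.05],
  [-0.03, 0.0013, 0, 0, 0.05],
  [-0.03, 0.0012, 0, 0, 0.05],
  [-0.03, 0.0012, 0, 0, 0.05],
  [-0.03, 0.0012, 0, 0, 0.05],
  [-0.03, 0.0012, 0, 0, 0.05],
  [-0.023, 0.001, 0, 0, 0.05],
  [-0.02, 0.0008, 0, 0, 0.05],
  [-0.01, 0.0004, 0, 0, 0.05],
  [0, 0, 0, 0, 0.05],
  [0, 0, 0, 0, 0.05],
])

```text
clock: 17.1
position: [532.4, 250.3, 165.1]
ee_rot: [-0.692, 0.722, 0.0, -0.001]
contact_force: [0.4, -0.9, -1.3]
gripper_width: 61.5
```

```bash
python3 go.py 531.8 251 46 -2.4
python3 - <<'E'
from h import *
for n in("scene","top"):
    im,d=arm.get_image(n); 
    c=im[90:240,300:450] if n=="scene" else im[170:290,130:310]
    cv2.imwrite(f"pics/{n}9.png",cv2.resize(c,None,fx=4,fy=4,interpolation=cv2.INTER_CUBIC))
E
```

```text
t 17.1 pos [532.4 250.3 165.1] jawang -2.462542247566489 F [ 0.4 -0.9 -1.3] w 61.49301417628309 j [ 0.7  0.4 -0.2 -0.  -1.  -0.8] tilt 0.05905116631929875
tool shift mm [ -0.7   0.5 119.1]
tool turn deg -0.06254224756648918
tool shift after turn mm -0.6559982716904061 0.6155944072902789 119.0542489465154
```

View pics/top9.png

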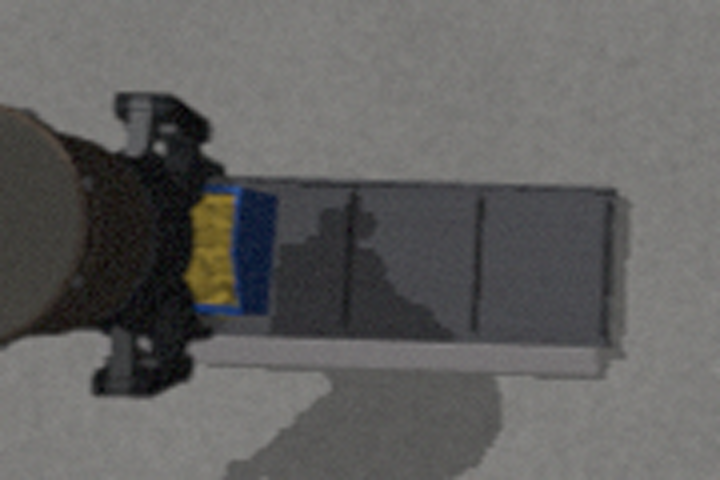

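Call:
drive_tool([
  [-0.001, 0, 0.01, 0, 0.05],
  [-0.0015, 0, 0.02, 0, 0.05],
  [0, 0, 0.02, 0, 0.05],
  [0, 0, 0.02, 0, 0.05],
  [0, 0, 0.02, 0, 0.05],
  [0, 0, 0.012, 0, 0.05],
  [0, 0, 0.007, 0, 0.05],
  [0, 0, 0.005, 0, 0.05],
  [0, 0, 0.002, 0, 0.05],
  [0, 0, 0, 0, 0.05],
  [0, 0, 0, 0, 0.05],
])

```text
clock: 18.3
position: [533.2, 253.7, 50.0]
ee_rot: [-0.692, 0.722, -0.0, 0.001]
contact_force: [0.3, -0.4, -2.1]
gripper_width: 61.3
```

```bash
python3 go.py 531.8 253 46 -2.4
python3 - <<'E'
from h import *
for n in("scene","top"):
    im,d=arm.get_image(n); 
    c=im[90:240,300:450] if n=="scene" else im[170:290,130:310]
    cv2.imwrite(f"pics/{n}10.png",cv2.resize(c,None,fx=4,fy=4,interpolation=cv2.INTER_CUBIC))
E
```

```text
t 18.3 pos [533.2 253.7  50. ] jawang -2.423144823172777 F [ 0.3 -0.4 -2.1] w 61.258707491771986 j [ 0.7  0.5 -0.3  0.  -0.8 -0.8] tilt 0.08677540555298523
tool shift mm [0.7 1.4 4. ]
tool turn deg -0.023144823172776885
tool shift after turn mm 0.7365927067179044 1.3852947698610518 4.031338119094343
```

View pics/top10.png

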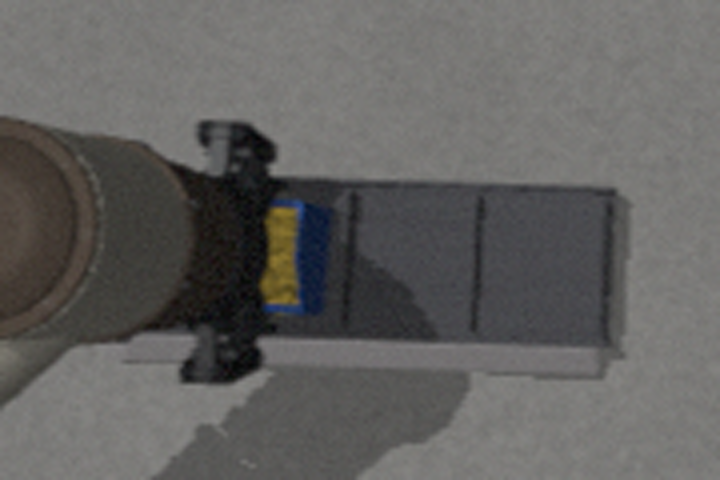

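View pics/scene10.png

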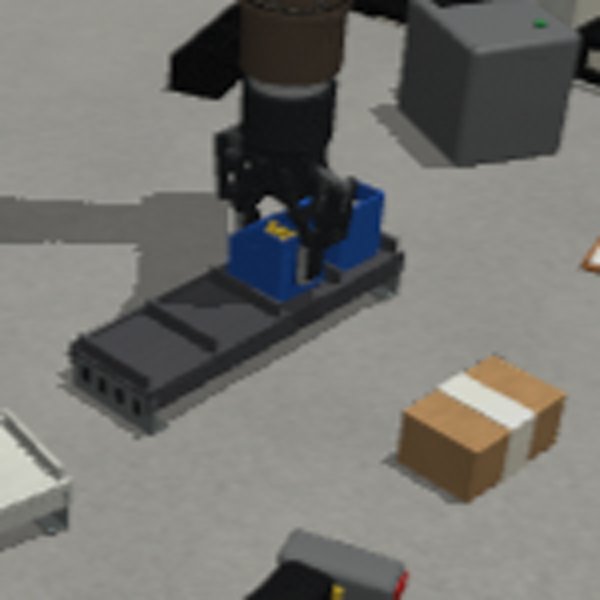

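Call:
drive_tool([
  [0.001, 0.001, 0.002, 0, 0.05],
  [0, 0, 0.0015, 0, 0.05],
  [0, 0, 0, 0, 0.05],
  [0, 0, 0, 0, 0.062],
  [0, 0, 0, 0, 0.066],
  [0, 0, 0, 0, 0.072],
  [0, 0, 0, 0, 0.085],
  [0, 0, 0, 0, 0.085],
  [0, 0, 0, 0, 0.085],
  [0, 0, -0.01, 0, 0.085],
  [0, 0, -0.02, 0, 0.085],
  [0, 0, -0.03, 0, 0.085],
  [0, 0, -0.03, 0, 0.085],
  [0, 0, -0.02, 0, 0.085],
  [0, 0, 0, 0, 0.085],
  [0, 0, 0, 0, 0.085],
])

```text
clock: 20.0
position: [531.6, 252.4, 156.4]
ee_rot: [-0.692, 0.722, 0.0, 0.001]
contact_force: [0.2, 0.5, -0.4]
gripper_width: 85.1
```

```bash
python3 go.py 514.4 -233.5 150 -9.5
```

```text
t 20.0 pos [531.6 252.4 156.4] jawang -2.448098463427783 F [ 0.2  0.5 -0.4] w 85.08394557618738 j [ 0.7  0.4 -0.2 -0.  -1.  -0.8] tilt 0.06763551463617698
tool shift mm [486.2  -3.6   5.9]
tool turn deg 7.051901536572217
tool shift after turn mm 482.0916244519051 -63.22231711601487 6.363958531341268
```

Call:
drive_tool([
  [0, 0, 0, 3.5, 0.085],
  [0, 0, 0, 3.5, 0.085],
  [0.0344, -0.0045, 0.0004, 0, 0.085],
  [0.0344, -0.0045, 0.0004, 0, 0.085],
  [0.0344, -0.0045, 0.0004, 0, 0.085],
  [0.0344, -0.0045, 0.0004, 0, 0.085],
  [0.0344, -0.0045, 0.0004, 0, 0.085],
  [0.0344, -0.0045, 0.0004, 0, 0.085],
  [0.0344, -0.0045, 0.0004, 0, 0.085],
  [0.0344, -0.0045, 0.0004, 0, 0.085],
  [0.0344, -0.0045, 0.0004, 0, 0.085],
  [0.0344, -0.0045, 0.0004, 0, 0.085],
  [0.0344, -0.0045, 0.0004, 0, 0.085],
  [0.0344, -0.0045, 0.0004, 0, 0.085],
  [0.0344, -0.0045, 0.0004, 0, 0.085],
  [0.0344, -0.0045, 0.0004, 0, 0.085],
  [0, 0, 0, 0, 0.085],
  [0, 0, 0, 0, 0.085],
])

```text
clock: 21.8
position: [513.9, -233.4, 148.7]
ee_rot: [-0.646, 0.764, 0.001, -0.001]
contact_force: [-0.3, 0.3, 0.0]
gripper_width: 85.0
```

```bash
python3 go.py 514.4 -233.5 46 -9.5;python3 - <<'E'
from h import *
im,d=arm.get_image("top");cv2.imwrite("pics/top11.png",cv2.resize(im[170:290,130:310],None,fx=4,fy=4,interpolation=cv2.INTER_CUBIC))
im,d=arm.get_image("scene");cv2.imwrite("pics/scene11.png",cv2.resize(im[100:250,200:400],None,fx=4,fy=4,interpolation=cv2.INTER_CUBIC))
E
```

```text
t 21.8 pos [ 513.9 -233.4  148.7] jawang -9.549539959784823 F [-0.3  0.3  0. ] w 85.02859107387106 j [-0.1  0.4 -0.3 -0.  -1.  -0. ] tilt 0.17717356520212219
tool shift mm [  0.   -0.8 102.7]
tool turn deg -0.049539959784823395
tool shift after turn mm 0.011114226089388581 -0.49831653740998133 102.70249891897666
```

View pics/top11.png

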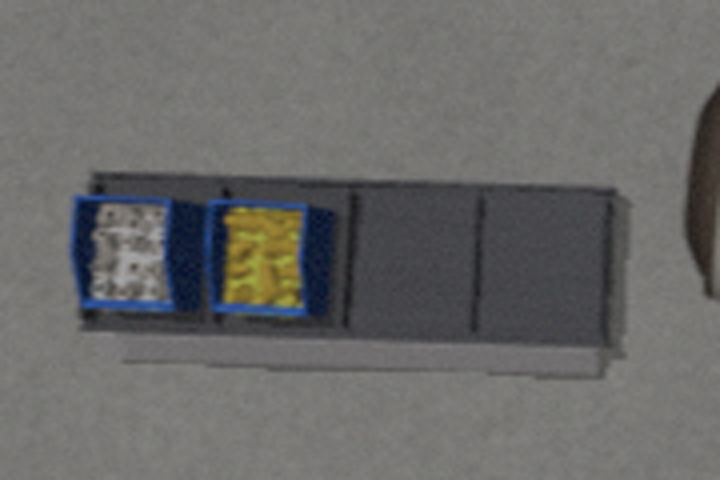

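View pics/scene11.png

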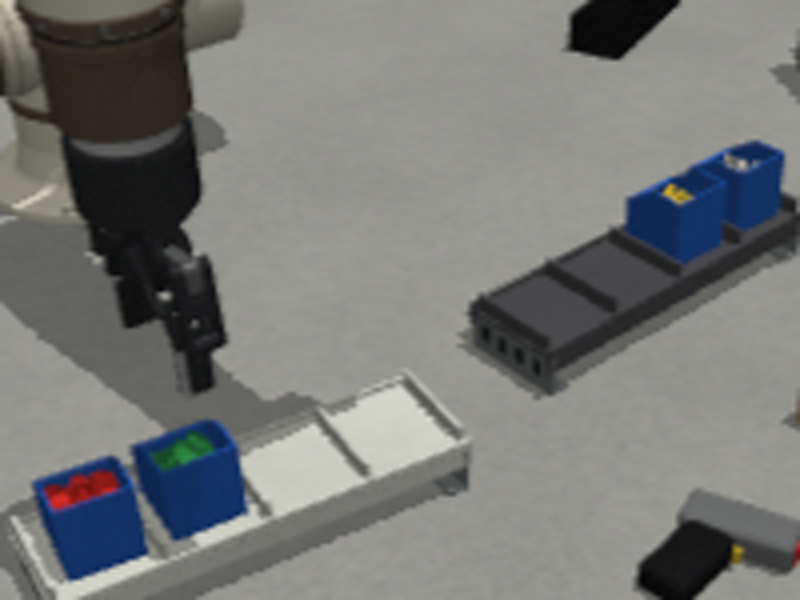

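White and yellow stand straight in bays 1 and 2 (top crop x 75–207 and 207–330). Now green.

Call:
drive_tool([
  [0, -0.0005, 0.012, 0, 0.085],
  [0, 0, 0.02, 0, 0.085],
  [0, 0, 0.02, 0, 0.085],
  [0, 0, 0.02, 0, 0.085],
  [0, 0, 0.015, 0, 0.085],
  [0, 0, 0.01, 0, 0.085],
  [0, 0, 0.006, 0, 0.085],
  [0, 0, 0, 0, 0.085],
  [0, 0, 0, 0, 0.07],
  [0, 0, 0, 0, 0.06],
  [0, 0, 0, 0, 0.05],
  [0, 0, 0, 0, 0.05],
  [0, 0, 0, 0, 0.05],
  [0, 0, 0, 0, 0.05],
])

```text
clock: 23.3
position: [516.4, -233.2, 48.5]
ee_rot: [-0.647, 0.763, -0.001, 0.001]
contact_force: [1.0, 1.3, 5.7]
gripper_width: 61.5
```

Call:
drive_tool([
  [0, 0, -0.005, 0, 0.05],
  [0, 0, -0.01, 0, 0.05],
  [0, 0, -0.015, 0, 0.05],
  [0, 0, -0.02, 0, 0.05],
  [0, 0, -0.02, 0, 0.05],
  [0, 0, -0.02, 0, 0.05],
  [0, 0, -0.02, 0, 0.05],
  [0, 0, -0.01, 0, 0.05],
  [0, 0, 0, 0, 0.05],
  [0, 0, 0, -3.5, 0.05],
  [0, 0, 0, -3.5, 0.05],
  [0, 0, 0, 0, 0.05],
  [0, 0, 0, 0, 0.05],
])

```text
clock: 24.6
position: [514.8, -232.9, 166.1]
ee_rot: [-0.691, 0.722, 0.001, -0.001]
contact_force: [-0.1, -0.1, -3.7]
gripper_width: 61.4
```

```bash
python3 go.py 528.6 178 166 -2.4
```

```text
t 24.6 pos [ 514.8 -232.9  166.1] jawang -2.521130965614873 F [-0.1 -0.1 -3.7] w 61.44625026435592 j [-0.1  0.3 -0.2 -0.  -1.   0.1] tilt 0.12710638130721882
tool shift mm [-411.1    4.3    0.3]
tool turn deg -0.12113096561487291
tool shift after turn mm -411.14061130929 3.4498244088720633 0.08137354995687929
```

Call:
drive_tool([
  [-0.01, 0.0001, 0, 0, 0.05],
  [-0.02, 0.0002, 0, 0, 0.05],
  [-0.03, 0.0003, 0, 0, 0.05],
  [-0.03, 0.0003, 0, 0, 0.05],
  [-0.03, 0.0003, 0, 0, 0.05],
  [-0.03, 0.0003, 0, 0, 0.05],
  [-0.03, 0.0003, 0, 0, 0.05],
  [-0.03, 0.0003, 0, 0, 0.05],
  [-0.03, 0.0003, 0, 0, 0.05],
  [-0.03, 0.0003, 0, 0, 0.05],
  [-0.03, 0.0003, 0, 0, 0.05],
  [-0.03, 0.0003, 0, 0, 0.05],
  [-0.03, 0.0003, 0, 0, 0.05],
  [-0.021, 0.0002, 0, 0, 0.05],
  [-0.02, 0.0002, 0, 0, 0.05],
  [-0.01, 0.0001, 0, 0, 0.05],
  [0, 0, 0, 0, 0.05],
  [0, 0, 0, 0, 0.05],
])

```text
clock: 26.4
position: [528.4, 177.3, 167.0]
ee_rot: [-0.692, 0.722, 0.0, -0.0]
contact_force: [-0.7, -0.7, -3.2]
gripper_width: 61.3
```

```bash
python3 go.py 528.6 178 48 -2.4
python3 - <<'E'
from h import *
for n in("scene","top"):
    im,d=arm.get_image(n); 
    c=im[90:240,300:450] if n=="scene" else im[170:290,130:310]
    cv2.imwrite(f"pics/{n}12.png",cv2.resize(c,None,fx=4,fy=4,interpolation=cv2.INTER_CUBIC))
E
```

```text
t 26.4 pos [528.4 177.3 167. ] jawang -2.4436950268928115 F [-0.7 -0.7 -3.2] w 61.25928068033936 j [ 0.6  0.3 -0.2 -0.  -1.  -0.7] tilt 0.05380527264106247
tool shift mm [ -0.8  -0.3 119. ]
tool turn deg -0.04369502689281157
tool shift after turn mm -0.6891629982973791 -0.1778676398123756 119.00218172593878
```

View pics/top12.png

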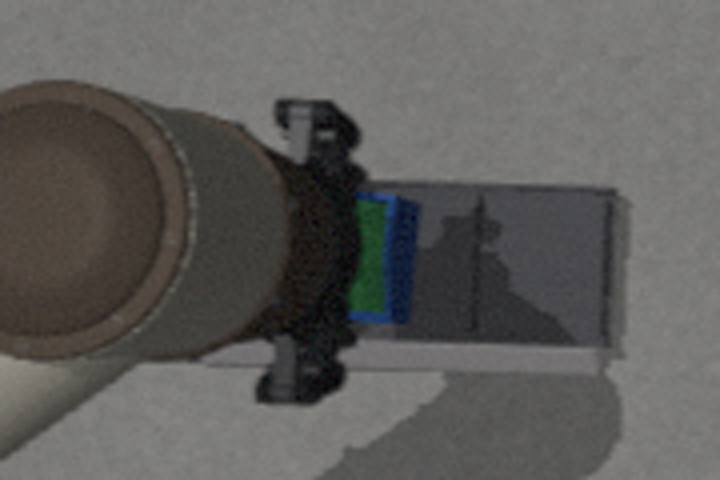

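View pics/scene12.png

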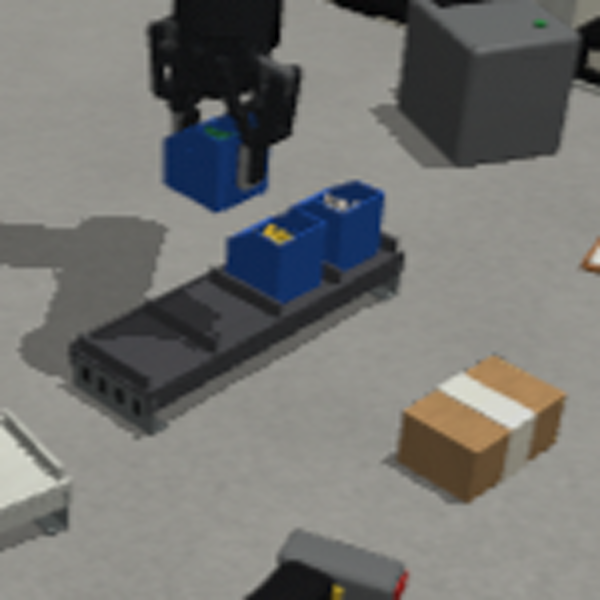

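Call:
drive_tool([
  [0, 0, 0.01, 0, 0.05],
  [0, 0, 0.02, 0, 0.05],
  [0, 0, 0.02, 0, 0.05],
  [0, 0, 0.02, 0, 0.05],
  [0, 0, 0.02, 0, 0.05],
  [0, 0, 0.012, 0, 0.05],
  [0, 0, 0.007, 0, 0.05],
  [0, 0, 0.005, 0, 0.05],
  [0, 0, 0.002, 0, 0.05],
  [0, 0, 0, 0, 0.05],
  [0, 0, 0, 0, 0.05],
])

```text
clock: 27.6
position: [529.3, 178.0, 51.9]
ee_rot: [-0.692, 0.722, -0.0, 0.001]
contact_force: [-0.6, -0.1, -2.3]
gripper_width: 61.6
```

```bash
python3 go.py 528.6 178 48 -2.4
python3 - <<'E'
from h import *
for n in("scene","top"):
    im,d=arm.get_image(n); 
    c=im[90:240,300:450] if n=="scene" else im[170:290,130:310]
    cv2.imwrite(f"pics/{n}13.png",cv2.resize(c,None,fx=4,fy=4,interpolation=cv2.INTER_CUBIC))
E
```

```text
t 27.6 pos [529.3 178.   51.9] jawang -2.421548191866691 F [-0.6 -0.1 -2.3] w 61.612112049844 j [ 0.6  0.5 -0.4  0.  -0.7 -0.7] tilt 0.08291718629868396
tool shift mm [0.  0.7 3.9]
tool turn deg -0.021548191866691102
tool shift after turn mm 0.013301157890887861 0.6785050815713423 3.8820576828044224
```

View pics/top13.png

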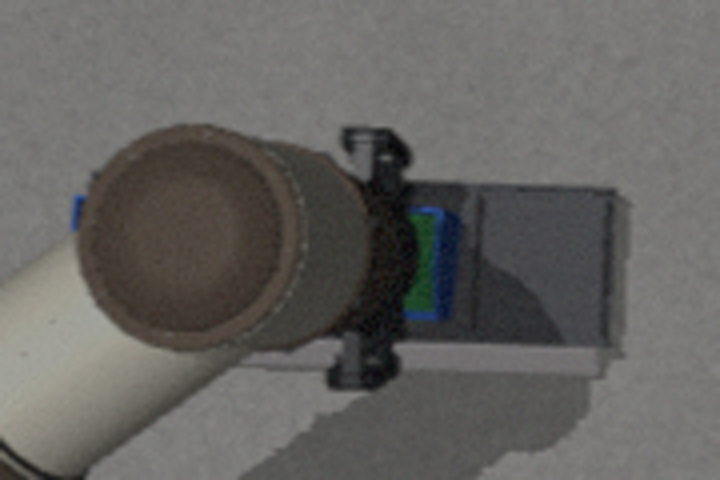

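View pics/scene13.png

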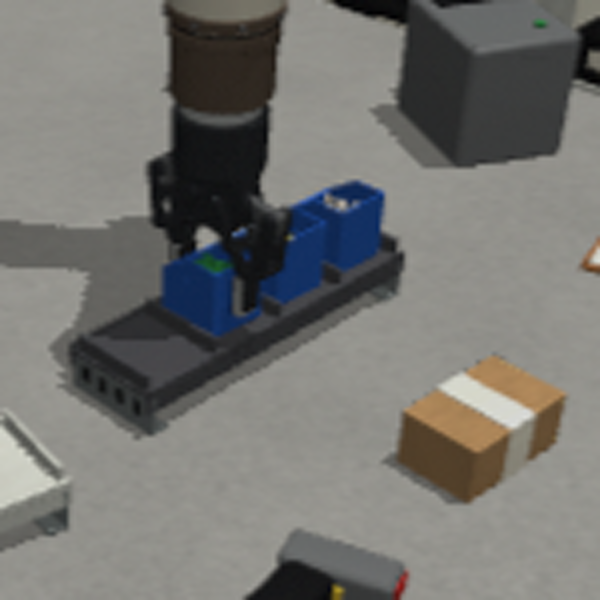

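Call:
drive_tool([
  [0.0015, 0, 0.002, 0, 0.05],
  [0, 0, 0.0015, 0, 0.05],
  [0, 0, 0, 0, 0.05],
  [0, 0, 0, 0, 0.062],
  [0, 0, 0, 0, 0.066],
  [0, 0, 0, 0, 0.072],
  [0, 0, 0, 0, 0.085],
  [0, 0, 0, 0, 0.085],
  [0, 0, 0, 0, 0.085],
  [0, 0, -0.01, 0, 0.085],
  [0, 0, -0.02, 0, 0.085],
  [0, 0, -0.03, 0, 0.085],
  [0, 0, -0.03, 0, 0.085],
  [0, 0, -0.02, 0, 0.085],
  [0, 0, 0, 0, 0.085],
  [0, 0, 0, 0, 0.085],
])

```text
clock: 29.3
position: [528.6, 176.2, 158.2]
ee_rot: [-0.692, 0.722, 0.0, 0.001]
contact_force: [-0.4, -1.3, -1.5]
gripper_width: 85.1
```

```bash
python3 go.py 499.7 -301.8 150 -13.5
```

```text
t 29.3 pos [528.6 176.2 158.2] jawang -2.447987809110856 F [-0.4 -1.3 -1.5] w 85.08189155353949 j [ 0.6  0.3 -0.3 -0.  -1.  -0.7] tilt 0.067445623333099
tool shift mm [478.8   8.5   7.7]
tool turn deg 11.052012190889144
tool shift after turn mm 471.56888591780796 -83.48933317435221 8.221536638654385
```

Call:
drive_tool([
  [0, 0, 0, 5.5, 0.085],
  [0, 0, 0, 5.5, 0.085],
  [0.0337, -0.006, 0.0005, 0, 0.085],
  [0.0337, -0.006, 0.0005, 0, 0.085],
  [0.0337, -0.006, 0.0005, 0, 0.085],
  [0.0337, -0.006, 0.0005, 0, 0.085],
  [0.0337, -0.006, 0.0005, 0, 0.085],
  [0.0337, -0.006, 0.0005, 0, 0.085],
  [0.0337, -0.006, 0.0005, 0, 0.085],
  [0.0337, -0.006, 0.0005, 0, 0.085],
  [0.0337, -0.006, 0.0005, 0, 0.085],
  [0.0337, -0.006, 0.0005, 0, 0.085],
  [0.0337, -0.006, 0.0005, 0, 0.085],
  [0.0337, -0.006, 0.0005, 0, 0.085],
  [0.0337, -0.006, 0.0005, 0, 0.085],
  [0.0337, -0.006, 0.0005, 0, 0.085],
  [0, 0, 0, 0, 0.085],
  [0, 0, 0, 0, 0.085],
])

```text
clock: 31.1
position: [499.8, -302.5, 149.0]
ee_rot: [-0.619, 0.786, 0.001, -0.001]
contact_force: [0.5, 0.5, 0.5]
gripper_width: 84.8
```

```bash
python3 go.py 499.7 -301.8 46 -13.5;python3 - <<'E'
from h import *
im,d=arm.get_image("top");cv2.imwrite("pics/top14.png",cv2.resize(im[170:290,130:310],None,fx=4,fy=4,interpolation=cv2.INTER_CUBIC))
im,d=arm.get_image("scene");cv2.imwrite("pics/scene14.png",cv2.resize(im[100:250,200:400],None,fx=4,fy=4,interpolation=cv2.INTER_CUBIC))
E
```

```text
t 31.1 pos [ 499.8 -302.5  149. ] jawang -13.544286999160022 F [0.5 0.5 0.5] w 84.81431511959417 j [-0.3  0.4 -0.2 -0.  -1.   0. ] tilt 0.18836876081849094
tool shift mm [ -0.6  -0.1 103. ]
tool turn deg -0.04428699916002188
tool shift after turn mm -0.62121181549219 0.20590752719559746 103.03841223525097
```

View pics/top14.png

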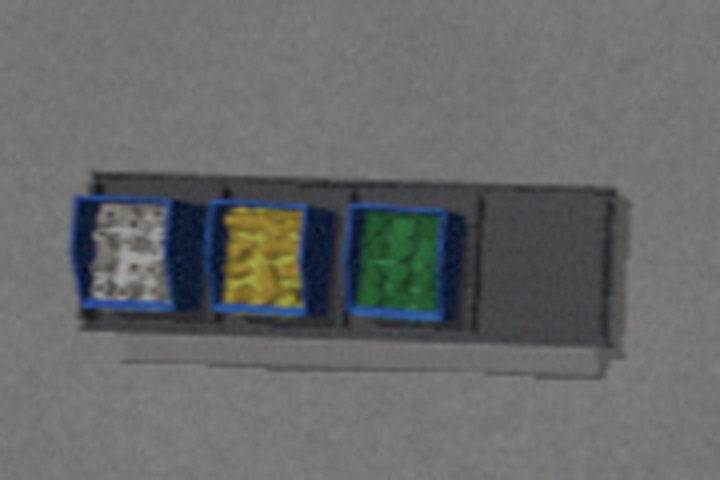

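View pics/scene14.png

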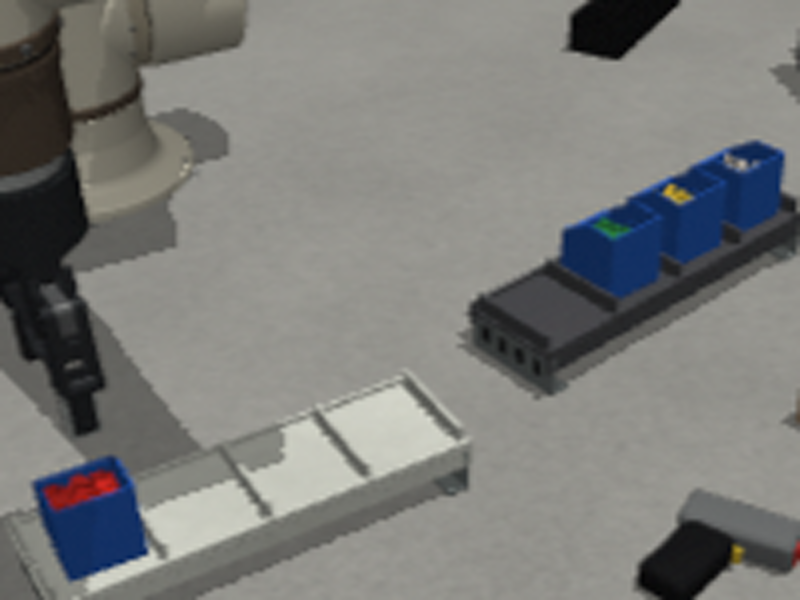

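Three are placed. Now red.

Call:
drive_tool([
  [-0.0005, 0, 0.012, 0, 0.085],
  [0, 0, 0.02, 0, 0.085],
  [0, 0, 0.02, 0, 0.085],
  [0, 0, 0.02, 0, 0.085],
  [0, 0, 0.015, 0, 0.085],
  [0, 0, 0.01, 0, 0.085],
  [0, 0, 0.006, 0, 0.085],
  [0, 0, 0, 0, 0.085],
  [0, 0, 0, 0, 0.07],
  [0, 0, 0, 0, 0.06],
  [0, 0, 0, 0, 0.05],
  [0, 0, 0, 0, 0.05],
  [0, 0, 0, 0, 0.05],
  [0, 0, 0, 0, 0.05],
])

```text
clock: 32.6
position: [501.9, -301.9, 49.0]
ee_rot: [-0.62, 0.785, -0.001, 0.001]
contact_force: [0.7, 1.0, 6.4]
gripper_width: 61.2
```

Call:
drive_tool([
  [0, 0, -0.005, 0, 0.05],
  [0, 0, -0.01, 0, 0.05],
  [0, 0, -0.015, 0, 0.05],
  [0, 0, -0.02, 0, 0.05],
  [0, 0, -0.02, 0, 0.05],
  [0, 0, -0.02, 0, 0.05],
  [0, 0, -0.02, 0, 0.05],
  [0, 0, -0.01, 0, 0.05],
  [0, 0, 0, 0, 0.05],
  [0, 0, 0, -3.7, 0.05],
  [0, 0, 0, -3.7, 0.05],
  [0, 0, 0, -3.7, 0.05],
  [0, 0, 0, 0, 0.05],
  [0, 0, 0, 0, 0.05],
])

```text
clock: 34.0
position: [500.4, -301.5, 166.6]
ee_rot: [-0.692, 0.722, 0.001, -0.0]
contact_force: [-0.1, -0.8, -2.3]
gripper_width: 61.2
```

```bash
python3 go.py 525.5 102 166 -2.4
```

```text
t 34.0 pos [ 500.4 -301.5  166.6] jawang -2.427632410081884 F [-0.1 -0.8 -2.3] w 61.15008523557908 j [-0.3  0.4 -0.2 -0.  -1.   0.2] tilt 0.12037178554851667
tool shift mm [-404.2   -8.     0.9]
tool turn deg -0.027632410081884107
tool shift after turn mm -404.2030588827232 -8.175670195865568 0.6018448137052133
```

Call:
drive_tool([
  [-0.01, -0.0002, 0, 0, 0.05],
  [-0.02, -0.0004, 0, 0, 0.05],
  [-0.03, -0.0006, 0, 0, 0.05],
  [-0.03, -0.0006, 0, 0, 0.05],
  [-0.03, -0.0006, 0, 0, 0.05],
  [-0.03, -0.0006, 0, 0, 0.05],
  [-0.03, -0.0006, 0, 0, 0.05],
  [-0.03, -0.0006, 0, 0, 0.05],
  [-0.03, -0.0006, 0, 0, 0.05],
  [-0.03, -0.0006, 0, 0, 0.05],
  [-0.03, -0.0006, 0, 0, 0.05],
  [-0.03, -0.0006, 0, 0, 0.05],
  [-0.03, -0.0006, 0, 0, 0.05],
  [-0.02, -0.0004, 0, 0, 0.05],
  [-0.014, -0.0003, 0, 0, 0.05],
  [-0.01, -0.0002, 0, 0, 0.05],
  [0, 0, 0, 0, 0.05],
  [0, 0, 0, 0, 0.05],
])

```text
clock: 35.8
position: [525.3, 101.2, 167.6]
ee_rot: [-0.692, 0.721, 0.0, -0.0]
contact_force: [-0.3, 0.2, -3.0]
gripper_width: 61.2
```

```bash
python3 go.py 525.5 102 48 -2.4
python3 - <<'E'
from h import *
for n in("scene","top"):
    im,d=arm.get_image(n); 
    c=im[90:240,300:450] if n=="scene" else im[170:290,130:310]
    cv2.imwrite(f"pics/{n}15.png",cv2.resize(c,None,fx=4,fy=4,interpolation=cv2.INTER_CUBIC))
E
```

```text
t 35.8 pos [525.3 101.2 167.6] jawang -2.356677962010849 F [-0.3  0.2 -3. ] w 61.22598216329313 j [ 0.5  0.3 -0.3  0.  -1.  -0.5] tilt 0.03807242302893016
tool shift mm [ -0.9  -0.3 119.6]
tool turn deg 0.0433220379891508
tool shift after turn mm -0.8161820564742033 -0.20638495103507556 119.57414981813577
```

View pics/top15.png

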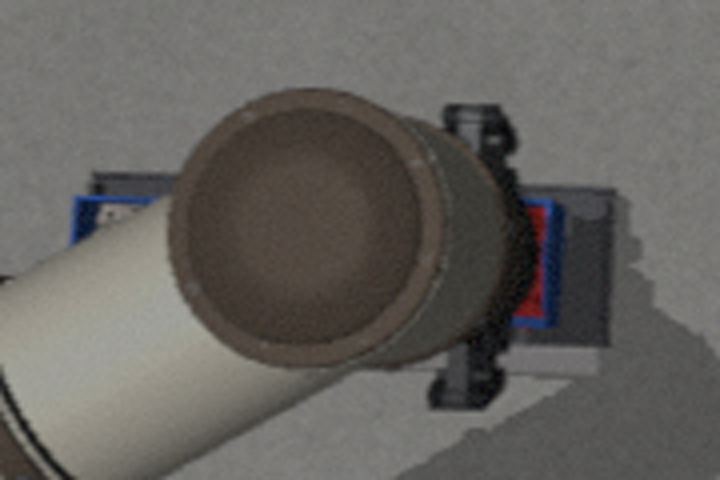

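View pics/scene15.png

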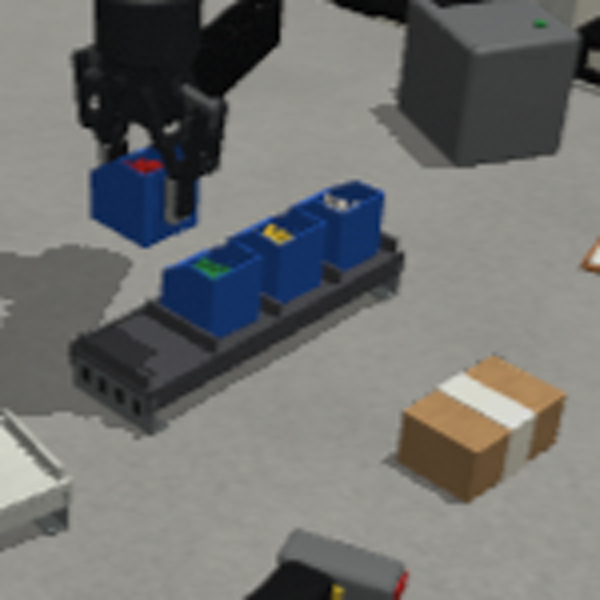

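Call:
drive_tool([
  [-0.001, 0, 0.01, 0, 0.05],
  [-0.0015, 0, 0.02, 0, 0.05],
  [0, 0, 0.02, 0, 0.05],
  [0, 0, 0.02, 0, 0.05],
  [0, 0, 0.02, 0, 0.05],
  [0, 0, 0.012, 0, 0.05],
  [0, 0, 0.007, 0, 0.05],
  [0, 0, 0.005, 0, 0.05],
  [0, 0, 0.002, 0, 0.05],
  [0, 0, 0, 0, 0.05],
  [0, 0, 0, 0, 0.05],
])

```text
clock: 37.0
position: [526.1, 104.3, 52.4]
ee_rot: [-0.693, 0.721, -0.0, 0.001]
contact_force: [-0.0, 0.8, -3.1]
gripper_width: 61.8
```

```bash
python3 go.py 525.5 103 48 -2.4
python3 - <<'E'
from h import *
for n in("scene","top"):
    im,d=arm.get_image(n); 
    c=im[90:240,300:450] if n=="scene" else im[170:290,130:310]
    cv2.imwrite(f"pics/{n}16.png",cv2.resize(c,None,fx=4,fy=4,interpolation=cv2.INTER_CUBIC))
E
```

```text
t 37.0 pos [526.1 104.3  52.4] jawang -2.328422845448813 F [-0.   0.8 -3.1] w 61.76577366639752 j [ 0.5  0.4 -0.4  0.  -0.7 -0.5] tilt 0.08620096427404005
tool shift mm [1.4 0.5 4.4]
tool turn deg 0.07157715455118696
tool shift after turn mm 1.3675420601724733 0.5298103922756748 4.3594774508323155
```

View pics/top16.png

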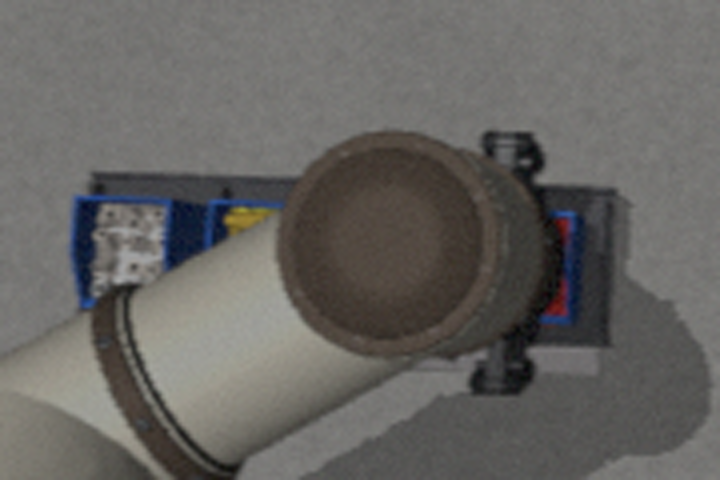

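View pics/scene16.png

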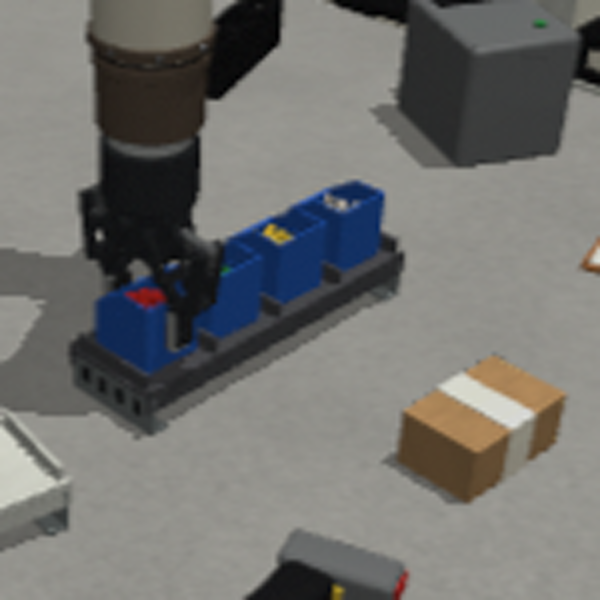

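Red's right wall (crop x≈576) clears the end divider (606). Lower, release and lift away.

Call:
drive_tool([
  [0, 0, 0.002, 0, 0.05],
  [0, 0, 0.0015, 0, 0.05],
  [0, 0, 0, 0, 0.05],
  [0, 0, 0, 0, 0.062],
  [0, 0, 0, 0, 0.066],
  [0, 0, 0, 0, 0.072],
  [0, 0, 0, 0, 0.085],
  [0, 0, 0, 0, 0.085],
  [0, 0, 0, 0, 0.085],
  [0, 0, -0.01, 0, 0.085],
  [0, 0, -0.02, 0, 0.085],
  [0, 0, -0.03, 0, 0.085],
  [0, 0, -0.04, 0, 0.085],
  [0, 0, -0.03, 0, 0.085],
  [0.03, 0, 0, 0, 0.085],
  [0.04, 0, 0, 0, 0.085],
  [0.04, 0, 0, 0, 0.085],
  [0.04, 0, 0, 0, 0.085],
  [0.03, 0, 0, 0, 0.085],
  [0, 0, 0, 0, 0.085],
])

```text
clock: 39.1
position: [517.8, -78.6, 179.0]
ee_rot: [-0.691, 0.723, -0.0, 0.0]
contact_force: [-0.4, 0.1, 0.5]
gripper_width: 85.1
```

```bash
python3 - <<'E'
from h import *
for n in("scene","top"):
    im,d=arm.get_image(n); np.save(f"{n}17.npy",d)
    cv2.imwrite(f"pics/{n}17.png",im)
    c=im[90:240,300:450] if n=="scene" else im[190:280,140:300]
    cv2.imwrite(f"pics/{n}17c.png",cv2.resize(c,None,fx=4 if n=="scene" else 5,fy=4 if n=="scene" else 5,interpolation=cv2.INTER_CUBIC))
E
python3 go.py
```

```text
t 39.2 pos [518.3 -76.3 178.8] jawang -2.421164436138099 F [-1.5  0.6 -0.6] w 84.8764381715142 j [ 0.2  0.3 -0.3 -0.  -1.  -0.2] tilt 0.055186064477832475
```

View pics/top17c.png

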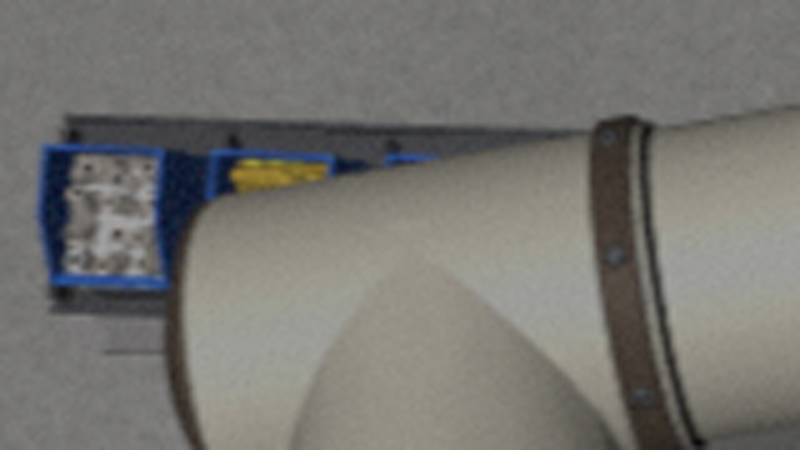

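View pics/scene17c.png

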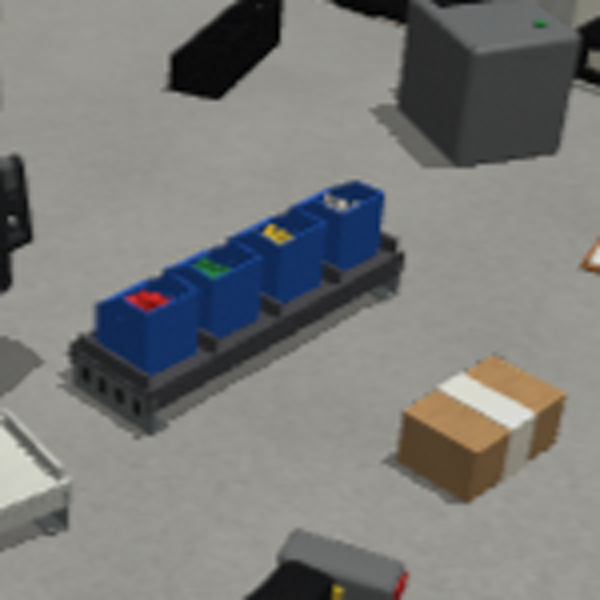

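The arm hides the top view, so I'll move it farther right (-y) over the empty white stand and measure.

Call:
drive_tool([
  [0.03, 0, 0, 0, 0.085],
  [0.04, 0, 0, 0, 0.085],
  [0.04, 0, 0, 0, 0.085],
  [0.04, 0, 0, 0, 0.085],
  [0.04, 0, 0, 0, 0.085],
  [0.03, 0, 0, 0, 0.085],
  [0, 0, 0, 0, 0.085],
  [0, 0, 0, 0, 0.085],
])

```text
clock: 40.0
position: [509.6, -295.0, 178.1]
ee_rot: [-0.693, 0.721, 0.0, 0.0]
contact_force: [-0.4, 0.1, 0.3]
gripper_width: 85.0
```

```bash
python3 - <<'E'
from h import *
im,d=arm.get_image("top"); np.save("top18.npy",d); cv2.imwrite("pics/top18.png",im)
cv2.imwrite("pics/top18c.png",cv2.resize(im[195:275,140:300],None,fx=5,fy=5,interpolation=cv2.INTER_CUBIC))
E
python3 go.py
```

```text
t 40.05 pos [ 509.7 -294.5  178.2] jawang -2.270406769725014 F [ 0.8  0.1 -0.4] w 85.03362884953238 j [-0.2  0.4 -0.2 -0.  -1.   0.2] tilt 0.016193531621915946
```

View pics/top18c.png

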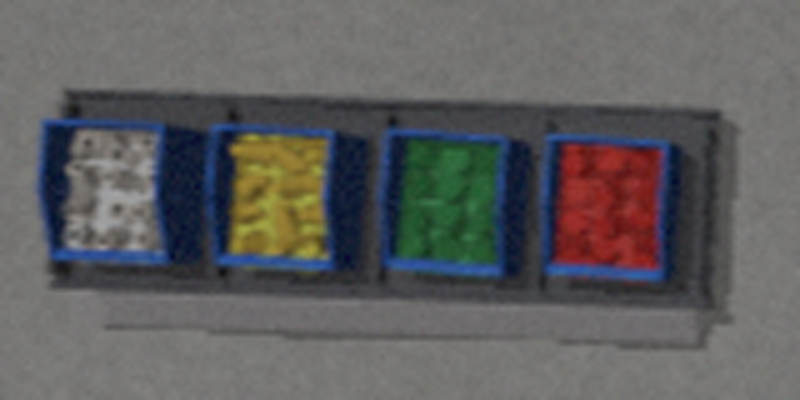

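View pics/top18.png

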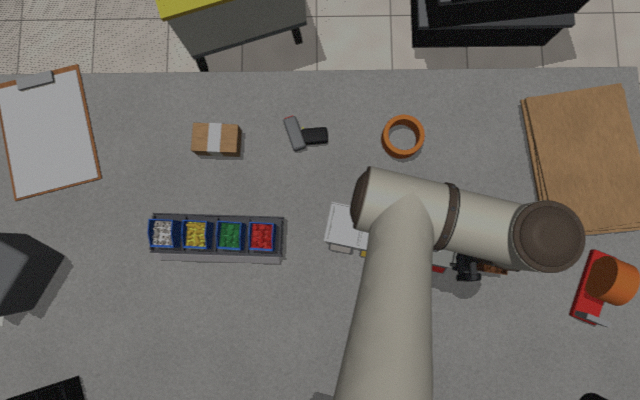

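Run:
```python
from h import *
np.set_printoptions(precision=1,suppress=True)
B=dict(w=[(44,121),(165,126),(168,261),(53,256)],y=[(213,127),(336,130),(335,268),(217,263)],g=[(387,132),(510,138),(505,274),(387,270)],r=[(548,137),(671,143),(665,277),(548,273)])
th=np.radians(-2.4);c,s=np.cos(th),np.sin(th)
W=cloud("top",np.load("top18.npy"))
for k,cc in B.items():
    q=np.array([ray("top",140+u/5-.4,195+v/5-.4,z) for (u,v),z in zip(cc,(100,100,80,80))])
    m=q.mean(0); a=(q[0]+q[1]-q[2]-q[3])[:2]
    d=m[:2]-[530.2,213.5]; print(k,"local from stand mid",c*d[0]+s*d[1],-s*d[0]+c*d[1],"ang",np.degrees(np.arctan2(a[1],a[0])))
    (u0,v0),(u1,v1)=cc[0],cc[2]
    p=W[195+v0//5-2:195+v1//5+3,140+u0//5-2:140+u1//5+3].reshape(-1,3); p=p[p[:,2]>60]
    print("  zmax",np.percentile(p[:,2],[50,98]), "n",len(p))
```

```text
w local from stand mid -1.533846296170493 112.80511077244475 ang -3.19055143055813
  zmax [ 80.  100.9] n 771
y local from stand mid -1.8751328461375039 37.407688613425755 ang -3.9869649775676397
  zmax [ 78.8 100.9] n 774
g local from stand mid -2.377626435302193 -39.7861642107638 ang -4.612218477096428
  zmax [ 78.9 100.5] n 756
r local from stand mid -1.921636932513647 -111.77836494273852 ang -3.8931685984726396
  zmax [ 78.8 100.7] n 733
```

```bash
python3 -c "
from bench import arm
print(arm.job_done())"
```

```text
the job is handed in; nothing more can be done
None
```

All four bins are now on the dark stand, one per bay, in the old left-to-right order: white, yellow, green, red. Their low fronts face the label strip. I handed the job in at about 40 s on the robot's clock, and the hand-in gave no verdict.

- **Position:** in the last top picture, each bin is within about 2.5 mm of its bay centre both ways. Each is turned 1–2° relative to the stand.
- **Flatness:** the bin tops read 100.5–100.9 mm above the bench. That fits a bin standing flat on the board (40 mm board + 60 mm bin).
- **Bystanders:** the carton, scanner and tape show no movement by eye between the first and last top pictures.
- **Arm:** it finished open and clear of everything, with the tool tip 178 mm up over the emptied white stand.

No check failed. The force on the tool rose to about 6 N when closing on the yellow, green and red bins, and none of them tilted or slipped visibly.

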